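# Fetch the succulent from behind the bottles

## Task

The potted succulent at the back of the wooden tray is boxed in by three bottles: set all three bottles aside, standing on the dark mat, then lift the pot out and stand it in the middle of the saucer on the watering stand. After that put the bottles back in the tray, each where it stood before, to within a centimetre or so. Keep everything upright and leave the control box, the beaker and the screwdriver alone.

Things in the scene. Friction and masses are not known exactly. Their poses are not given: they have to be found in the camera images.
- pot: The succulent: a small tapered terracotta plant pot, 50 mm high, loose, about 0.16 kg, with a low green rosette growing to 80 mm above the underside (rosette 50 mm across at most). The rim band, 58 mm in diameter, runs from 30 to 50 mm above the underside and is what to grip; the foot is 40 mm in diameter. Origin: centre of the underside, z up. At the start it stands at the back (+x of the tray) of the tray, the bottles in front and to both front sides.
- round_bottle: Round bottle: cylinder 52 mm in diameter with a paper band, shoulder at 90 to 105 mm. Milky white plastic, loose, about 0.2 kg. Origin: centre of its underside, z up. Closed with a grey ribbed screw lid, 31 mm in diameter, whose side runs from 112 to 140 mm above the underside (top of bottle 140 mm); take it by the lid. 
- flask: Conical flask: 60 mm in diameter at the foot, narrowing steadily to a 29 mm neck at 88 mm. Milky white plastic, loose, about 0.2 kg. Origin: centre of its underside, z up. Closed with a grey ribbed screw lid, 33 mm in diameter, whose side runs from 112 to 140 mm above the underside (top of bottle 140 mm); take it by the lid. 
- square_bottle: Square bottle: 44 x 44 mm body with paper on two sides, shoulder at 92 to 104 mm. Milky white plastic, loose, about 0.2 kg. Origin: centre of its underside, z up. Closed with a grey ribbed screw lid, 31 mm in diameter, whose side runs from 112 to 140 mm above the underside (top of bottle 140 mm); take it by the lid. 
- tray: Wooden tray, fixed to the table, 180 (x) x 240 (y) mm outside, with a 6 mm thick floor and a low rim 9 mm wide and 16 mm high (10 mm above the floor). Origin: centre of the underside, on the table. It holds the pot and the three bottles; the bottles stand in any order on three places about 70 mm apart, roughly 75 mm from the pot.
- mat: Dark ribbed rubber mat, 200 x 200 mm, 4 mm thick, flat on the table and fixed, empty at the start: the place to set the bottles aside. Origin: centre of the underside.
- stand: Watering stand: square wooden lattice stand 90 x 90 x 50 mm, fixed to the table, with a round green saucer on top. The saucer's flat inner floor is 56 mm above the table and 108 mm in diameter; its flared rim is 148 mm across and 64 mm above the table. Empty at the start. Origin: on the axis of the saucer, at the table.
- control_box: Bystander: loose grey plastic control box, 65 x 100 x 26 mm (a small knob and board on top, to 36 mm). Origin: centre of the underside.
- beaker: Bystander: loose small open glass beaker, 64 mm across the mouth and 70 mm high. Origin: centre of the underside.
- screwdriver: Bystander: loose screwdriver with a black handle, 170 mm long, lying flat on the table. Origin: underside, about mid-length.

How it is judged:
On the way, in this order (a step that is already met when the one before it is completed fails the run):
1. all three bottles stand released on the mat, the pot still in its place in the tray (x of round_bottle in the frame of mat between -0.095 and 0.095 m and y of round_bottle in the frame of mat between -0.095 and 0.095 m and z of round_bottle in the frame of mat between 0 and 0.01 m and angle between each of round_bottle, flask, square_bottle's own z axis and vertical below 0.12 rad and contact force between each of round_bottle, flask, square_bottle and the fingers below 0.1 N and linear speed of each of round_bottle, flask, square_bottle below 0.05 m/s and x of flask in the frame of mat between -0.095 and 0.095 m and y of flask in the frame of mat between -0.095 and 0.095 m and z of flask in the frame of mat between 0 and 0.01 m and x of square_bottle in the frame of mat between -0.095 and 0.095 m and y of square_bottle in the frame of mat between -0.095 and 0.095 m and z of square_bottle in the frame of mat between 0 and 0.01 m and distance of pot from where it was at the start of the episode below 0.04 m), for 0.2 s.
2. the pot stands released in the middle of the saucer, the three bottles still on the mat (horizontal distance between pot and stand below 0.015 m and z of pot in the frame of stand between 0.052 and 0.062 m and angle between each of pot, round_bottle, flask, square_bottle's own z axis and vertical below 0.12 rad and contact force between each of pot, round_bottle, flask, square_bottle and the fingers below 0.1 N and linear speed of each of pot, round_bottle, flask, square_bottle below 0.05 m/s and x of round_bottle in the frame of mat between -0.095 and 0.095 m and y of round_bottle in the frame of mat between -0.095 and 0.095 m and z of round_bottle in the frame of mat between 0 and 0.01 m and x of flask in the frame of mat between -0.095 and 0.095 m and y of flask in the frame of mat between -0.095 and 0.095 m and z of flask in the frame of mat between 0 and 0.01 m and x of square_bottle in the frame of mat between -0.095 and 0.095 m and y of square_bottle in the frame of mat between -0.095 and 0.095 m and z of square_bottle in the frame of mat between 0 and 0.01 m), for 0.2 s.
At the end, for the whole second after the job is handed in: The pot stands upright in the saucer, its centre within 15 mm of the saucer's; each bottle stands upright in the tray within 15 mm of where it stood at the start; all released and at rest (horizontal distance between pot and stand below 0.015 m and z of pot in the frame of stand between 0.052 and 0.062 m and angle between each of pot, round_bottle, flask, square_bottle's own z axis and vertical below 0.12 rad and contact force between each of pot, round_bottle, flask, square_bottle and the fingers below 0.1 N and linear speed of pot below 0.05 m/s and angular speed of each of pot, round_bottle, flask, square_bottle below 0.2 rad/s and distance of each of round_bottle, flask, square_bottle from where it was at the start of the episode below 0.015 m and linear speed of each of round_bottle, flask, square_bottle below 0.02 m/s); the robot touches nothing.
It fails at once if the control box, the beaker or the screwdriver is pushed more than 20 mm (distance of any of control_box, beaker, screwdriver from where it was at the start of the episode above 0.02 m).
It fails at once if the pot or a bottle is tipped more than 35 degrees (angle between any of round_bottle, flask, square_bottle, pot's own z axis and vertical above 0.61 rad).
It also fails if it takes over 144 s, if anything falls off the work surface, if the arm or the gripper's body presses on something with over 40 N, if the wrist force passes 120 N, or if a joint passes its speed limit or range.

## Robot

A 6-joint arm with a two-finger parallel gripper is mounted at the origin on the work surface. World frame = base frame: x ahead of the robot, y to its left, z up, the work surface at z = 0. Lengths are in m, angles in rad, forces in N, time in s.
With the tool pointing down it reaches from about 0.325 to 0.775 m from the base axis. Payload 9.3 kg.
Tool frame: the origin (TCP) lies midway between the tips of the shut fingers; the grasp point (between the pads) lies 19 mm behind it (env.tcp_to_grasp is the distance from the TCP to the grasp point, in m); z points along the fingers, y is the direction in which the jaws open and shut (so a half turn about z gives the same grasp; the last joint's range is limited). The gripper opens to 85 mm and grips with 20 to 120 N. Pads are 22 mm wide; open, the fingers measure 114 mm over their backs; the gripper's body (76 mm by 85 mm) begins 54 mm behind the grasp point. The pads swing forward as they close: fully open they stand 13 mm farther back than shut.
Start: joints at [1.162, 0.259, 0.021, 1.334, 0, 1.418], TCP at [0.139, 0.532, 0.231] pointing down, gripper open.
Joint ranges: [-3.04, 3.04], [-0.91, 1.82], [-1.04, 1.36], [-1.92, 1.95], [-1.52, 1.45], [-3.14, 3.14]. Speed limits (rad/s): [2.22, 2.22, 2.79, 3.14, 3.14, 3.14].

## Interface

Orientations are given as [roll, pitch, yaw] about the fixed x, y, z axes, in that order (R = Rz(yaw) Ry(pitch) Rx(roll)).
In Python, from cell import env gives the robot as it stands.
- The arm moves only by the shell command python3 -m creep 'ROWS'. ROWS is text: rows parted by semicolons, each of 7 numbers parted by spaces: the turn, a rotation vector about the tool's x, y, z scaled (see below), then the shift along the tool's x, y, z scaled (see below), then the closure in counts, from 0 (fully open) to 255 (shut). In form: rx ry rz x y z fingers; .... A call has 1 to 20 rows; each row shifts and turns the pose as measured when the row begins, along the tool's axes as they then stand; what a row does not reach is not made up. The controller multiplies each number of a shift by 200 mm and each number of a turn by pi/2 rad. A row lasts 1/12 s, in which the tool goes at most 41.7 mm and 7.16 degrees, less where a joint would pass 70% of its speed; a pose out of reach is approached as far as the arm can. A call with a number of a shift or a turn outside -1 to 1 is refused whole. A call with a gripper value outside its range is refused whole. The fingers move at their own pace and stop on an object; the grip force is fixed at half the most. Time passes only in rows, so rows that do not move let the fingers close. It gives the time, the measured TCP pose, the force and the opening at its end, in the units of the state.
- env.state(): the state, without advancing time (a new reading comes with each control period).
- env.capture(name): name is "side" or "top"; returns the picture (384x512x3 uint8, blue, green, red); there is no depth.
- env.camera_model(name): a dict with "fov_y" (degrees; the focal length in pixels is half the picture's height over the tangent of half this angle, whatever the lens; pixels are square), "cx", "cy" (the principal point, pixels), "distortion" ([k1, k2, p1, p2, k3] as OpenCV has them; the pictures are not rectified), "R" (3x3) and "t" (3): a world point X has camera coordinates R X + t. Camera axes: x right, y down, z forward; pixel columns grow to the right and rows downward; lengths in m; the calibration is good to about 2 mm. A picture is of the moment at which its call begins. camera_model takes no time and is no camera call.
- env.sign_off(): hands the job in, once; it reports no verdict.
The state is a dict: "clock": time; "qpos": joint angles; "joint_velocities": joint speeds; "tau": joint torques, N m; "eef_pos": TCP position; "tcp_rot": TCP orientation; "contact_force": force on the tool from outside, world axes, zero at the start; "torque": the same for the moment, N m; "finger_gap": finger opening in m.
Only numpy, scipy, OpenCV 4.12 (cv2) and the standard library are available. Lean on these libraries where they do the work, as an engineer would, in place of code of your own. Each camera call takes 0.05 s, during which the arm holds its last target.

## Working session

There is one attempt and no reset: what is moved stays moved. The work goes in short steps, Python scripts to look and compute and a shell command to move; the robot and the scene stay as the last step left them, time stands still between calls to the robot, and variables do not carry over. Pictures are saved under pics/ and viewed, and the job is handed in when it is done.

```bash
mkdir -p pics; ls
python3 - <<'E'
from cell import env
import cv2
for n in("top","side"):
    im=env.capture(n); cv2.imwrite(f"pics/{n}0.png",im); m=env.camera_model(n); print(n,m)
print(env.state(),env.tcp_to_grasp)
E
```

```text
pics
top {'fov_y': 45.25728332789954, 'cx': 254.47689426351909, 'cy': 198.62696725551197, 'distortion': array([-0.01268268,  0.        ,  0.        ,  0.        ,  0.        ]), 'R': array([[ 0.00153862, -0.99999654,  0.00213193],
       [-0.97359426, -0.00198467, -0.22827675],
       [ 0.22828019, -0.0017244 , -0.97359395]]), 't': array([0.00351121, 0.54573865, 1.01388301])}
side {'fov_y': 47.27499837560191, 'cx': 267.48251440619435, 'cy': 186.6911520066837, 'distortion': array([-0.16055224,  0.        ,  0.        ,  0.        ,  0.        ]), 'R': array([[ 0.9489226 , -0.31526689, -0.01235715],
       [-0.2495161 , -0.72589661, -0.64094916],
       [ 0.19310003,  0.61129445, -0.76748386]]), 't': array([-0.50090378,  0.14981074,  1.07430975])}
{'clock': 0.1, 'qpos': array([1.16245626e+00, 2.59144933e-01, 2.08246231e-02, 1.33373293e+00,
       1.15704216e-05, 1.41819969e+00]), 'joint_velocities': array([ 0.00090081, -0.00145208,  0.00026495, -0.00094651,  0.00092363,
       -0.00068251]), 'tau': array([ 5.51243895e-03, -5.56693840e+01,  3.45072305e+01,  1.15222330e-02,
       -8.59412808e-05,  2.74135760e-05]), 'eef_pos': array([0.13902201, 0.53186205, 0.2307166 ]), 'tcp_rot': array([-3.14035210e+00, -2.02493277e-04,  2.88584909e+00]), 'contact_force': array([ 0.65761158,  0.31873173, -0.46567541]), 'torque': array([ 0.00501303, -0.00880877,  0.01159508]), 'finger_gap': 0.08527834717845821} 0.0187
```

View pics/top0.png

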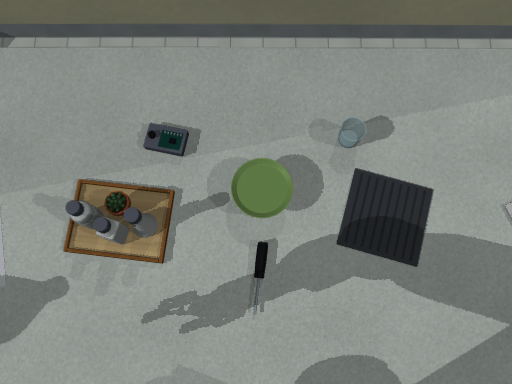

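View pics/side0.png

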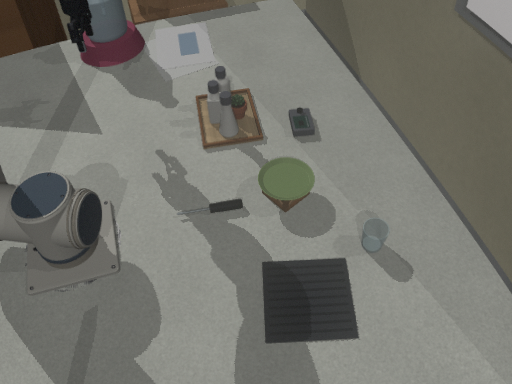

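```bash
cat > h.py <<'E'
from cell import env
import cv2, numpy as np
def K(n):
    m=env.camera_model(n); f=192/np.tan(np.radians(m["fov_y"])/2)
    return np.array([[f,0,m["cx"]],[0,f,m["cy"]],[0,0,1]]),m["distortion"],m["R"],m["t"]
def ray(n,uv):
    k,d,R,t=K(n); p=cv2.undistortPoints(np.array([[uv]],float),k,d)[0,0]
    return -R.T@t, R.T@np.array([p[0],p[1],1])
def plane(n,uv,z):
    c,d=ray(n,uv); return c+d*(z-c[2])/d[2]
def proj(n,X):
    k,d,R,t=K(n); return cv2.projectPoints(np.atleast_2d(np.array(X,float)),cv2.Rodrigues(R)[0],t,k,d)[0][:,0]
def tri(uvs):
    A=np.zeros((3,3));b=np.zeros(3);L=[]
    for n,uv in uvs:
        c,d=ray(n,uv);d=d/np.linalg.norm(d);P=np.eye(3)-np.outer(d,d);A+=P;b+=P@c;L.append((c,P))
    X=np.linalg.solve(A,b); return X,[np.linalg.norm(P@(X-c)) for c,P in L]
def crop(im,x0,y0,w,h,s,fn):
    cv2.imwrite(fn,cv2.resize(im[y0:y0+h,x0:x0+w],None,fx=s,fy=s,interpolation=cv2.INTER_CUBIC))
E
python3 - <<'E'
from h import *
t=cv2.imread("pics/top0.png");s=cv2.imread("pics/side0.png")
crop(t,60,170,125,100,6,"pics/tc.png");crop(s,190,60,80,95,6,"pics/sc.png")
for n in("top","side"):print(n,-K(n)[2].T@K(n)[3],proj(n,[[0,0,0],[0.139,.532,.23]]).round())
# tray corners by eye, outer rim z=.016
for uv in[(79,180),(175,187),(164,262),(65,253)]:print(plane("top",uv,.016).round(3))
# mat
hsv=cv2.cvtColor(t,cv2.COLOR_BGR2HSV)
m=((t.max(2)<70)).astype(np.uint8);m[:, :330]=0;m[:160]=0
m=cv2.morphologyEx(m,cv2.MORPH_OPEN,np.ones((5,5)))
cs=cv2.findContours(m,0,2)[0]
c=max(cs,key=cv2.contourArea);r=cv2.minAreaRect(c);print(r);print([plane("top",p,.004).round(3) for p in cv2.boxPoints(r)],plane("top",r[0],.004))
# saucer
m=cv2.inRange(hsv,(35,80,40),(60,255,255));m[:,:220]=0
c=max(cv2.findContours(m,0,2)[0],key=cv2.contourArea);e=cv2.fitEllipse(c);print(e,plane("top",e[0],.064))
h2=cv2.cvtColor(s,cv2.COLOR_BGR2HSV)
m=cv2.inRange(h2,(35,40,40),(65,255,255));m[:150]=0
c=max(cv2.findContours(m,0,2)[0],key=cv2.contourArea);e2=cv2.fitEllipse(c);print(e2,plane("side",e2[0],.064),tri([("top",e[0]),("side",e2[0])]))
E
```

```text
top [0.29987321 0.00634265 1.11168233] [[256. 446.]
 [-39. 397.]]
side [ 0.30524986 -0.70589085  0.91434672] [[ 71. 246.]
 [ 87.  47.]]
[0.603 0.438 0.016]
[0.586 0.2   0.016]
[0.402 0.218 0.016]
[0.423 0.455 0.016]
((385.75726318359375, 217.0352783203125), (85.09308624267578, 79.1668472290039), 14.931418418884277)
[array([ 0.447, -0.189,  0.004]), array([ 0.64 , -0.248,  0.004]), array([ 0.583, -0.45 ,  0.004]), array([ 0.394, -0.384,  0.004])] [ 0.51390267 -0.31748873  0.004     ]
((261.6894226074219, 187.63824462890625), (58.8210334777832, 60.99174118041992), 92.27011108398438) [ 0.57207814 -0.01241828  0.064     ]
((285.7831115722656, 178.25633239746094), (41.89078140258789, 56.31395721435547), 91.09661102294922) [ 0.57250364 -0.01710331  0.064     ] (array([ 0.57392176, -0.01254427,  0.05831011]), [np.float64(0.00035426531054337534), np.float64(0.00035426531054345996)])
```

View pics/tc.png

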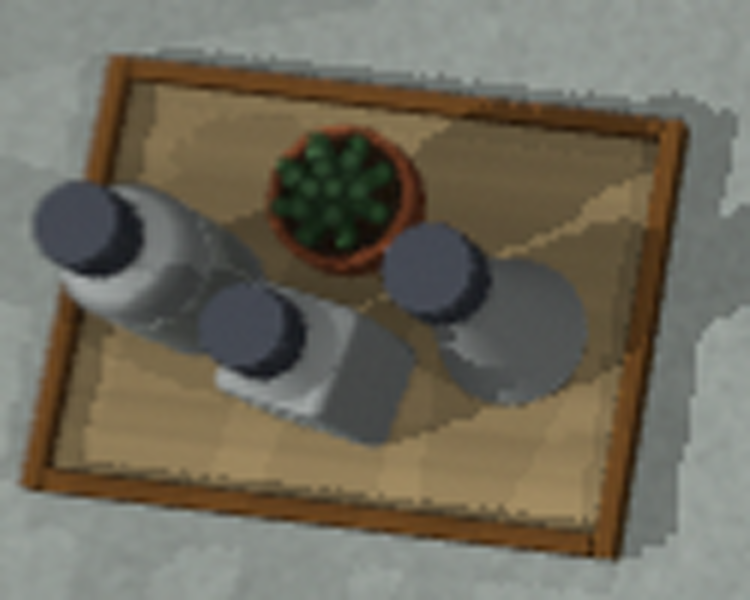

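View pics/sc.png

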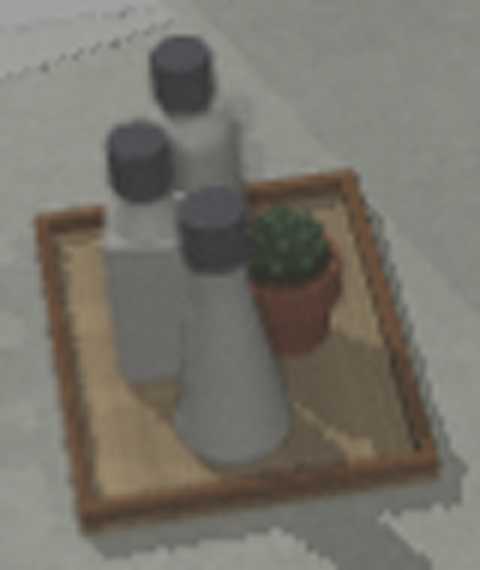

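Run:
```python
from h import *
t=cv2.imread("pics/top0.png");s=cv2.imread("pics/side0.png")
f=lambda c,x0,y0:((c[0]+.5)/6-.5+x0,(c[1]+.5)/6-.5+y0)
up=cv2.resize(t[170:270,60:185],None,fx=6,fy=6,interpolation=cv2.INTER_CUBIC)
for p in((75,224),(428,270),(247,327)):print(up[p[1],p[0]],up[p[1]+30,p[0]+50])
# top-face mask: close to the face colour
for n,p,q in(("round",(75,224),(181,54)),("flask",(428,270),(213,205)),("square",(247,327),(139,140))):
    col=up[p[1],p[0]].astype(int)
    m=(np.abs(up.astype(int)-col).max(2)<14).astype(np.uint8)
    k,l,st,ce=cv2.connectedComponentsWithStats(cv2.morphologyEx(m,cv2.MORPH_OPEN,np.ones((9,9))))
    i=l[p[1],p[0]];cc=f(ce[i],60,170)
    print(n,st[i],ce[i].round(1),plane("top",cc,.146).round(4),plane("top",f(p,60,170),.146).round(4),plane("side",f(q,190,60),.146).round(4),tri([("top",cc),("side",f(q,190,60))]))
print("pot",plane("top",f((347,200),60,170),.056))
```

```text
[83 73 70] [35 31 29]
[82 72 68] [35 30 28]
[82 73 69] [39 35 34]
round [  36  183   78   81 4900] [ 74.3 222.6] [0.5077 0.3965 0.146 ] [0.5072 0.3962 0.146 ] [0.5087 0.3915 0.146 ] (array([0.5094143 , 0.39849645, 0.14101478]), [np.float64(0.0005815182804401891), np.float64(0.0005815182804403634)])
flask [ 385  224   85   87 5932] [426.6 267.8] [0.4915 0.2691 0.146 ] [0.4907 0.2686 0.146 ] [0.4932 0.2675 0.146 ] (array([0.49275547, 0.26964307, 0.14418662]), [np.float64(0.0008315231319733002), np.float64(0.0008315231319733084)])
square [ 197  281   85   85 5531] [239.8 324.6] [0.4709 0.3342 0.146 ] [0.47   0.3316 0.146 ] [0.4721 0.3288 0.146 ] (array([0.47257981, 0.33609801, 0.14051923]), [np.float64(0.0007200750866877808), np.float64(0.0007200750866877405)])
pot [0.53638951 0.32656414 0.056     ]
```

```bash
python3 -m creep '0 0 .0762 0 0 0 0;0 0 .0762 0 0 0 0;0 0 .0762 0 0 0 0;0 0 .0762 0 0 0 0;0 0 .0762 0 0 0 0;0 0 .0762 0 0 0 0;0 0 .0762 0 0 0 0;0 0 .0762 0 0 0 0;0 0 .0762 0 0 0 0;0 0 .0762 0 0 0 0;0 0 .0762 0 0 0 0;0 0 0 0 0 0 0'
```

```text
clock: 1.1
eef_pos: [0.1382, 0.5299, 0.226]
tcp_rot: [-3.138, 0.011, 1.512]
contact_force: [-0.5, 0.0, -0.2]
finger_gap: 0.0854
```

Run:
```python
from h import *
print([plane("top",p,.0).round(3) for p in ((350,140),(146,138),(262,243),(257,310))])
```

```text
[array([ 0.715, -0.24 ,  0.   ]), array([0.719, 0.282, 0.   ]), array([ 0.45 , -0.014,  0.   ]), array([ 0.292, -0.002,  0.   ])]
```

```bash
cat > to.py <<'E'
import sys
from h import *
from scipy.spatial.transform import Rotation as Ro
s=env.state(); R=Ro.from_euler("xyz",s["tcp_rot"]); T=Ro.from_euler("xyz",[np.pi,0,np.pi/2])
g=np.array(list(map(float,sys.argv[1:4])))
print("pos",s["eef_pos"].round(4),"gap",s["finger_gap"].round(4),"F",s["contact_force"].round(1),"q6",s["qpos"][5].round(2))
print("turn",((R.inv()*T).as_rotvec()/(np.pi/2)).round(4),"shift",(R.inv().apply(g-s["eef_pos"])/.2).round(3))
E
python3 to.py .492 .269 .23
```

```text
Traceback (most recent call last):
  File "to.py", line 6, in <module>
    print("pos",s["eef_pos"].round(4),"gap",s["finger_gap"].round(4),"F",s["contact_force"].round(1),"q6",s["qpos"][5].round(2))
                                            ^^^^^^^^^^^^^^^^^^^^^
AttributeError: 'float' object has no attribute 'round'
```

```bash
sed -i 's/s\["finger_gap"\].round(4)/round(s["finger_gap"],4)/' to.py
python3 to.py .492 .269 .23
```

```text
pos [0.1382 0.5299 0.226 ] gap 0.0854 F [-0.5  0.  -0.2] q6 2.79
turn [-0.0027  0.0067 -0.0377] shift [-1.197  1.843 -0.014]
```

```bash
python3 -m creep '-.0027 .0067 -.0377 0 0 0 0;0 0 0 -.1 .14 0 0;0 0 0 -.1 .14 0 0;0 0 0 -.1 .14 0 0;0 0 0 -.1 .14 0 0;0 0 0 -.1 .14 0 0;0 0 0 -.1 .14 0 0;0 0 0 -.1 .14 0 0;0 0 0 -.1 .14 0 0;0 0 0 -.1 .14 0 0;0 0 0 -.1 .14 0 0;0 0 0 0 0 0 0'; python3 to.py .492 .269 .19
```

```text
clock: 2.1
eef_pos: [0.4334, 0.3294, 0.2223]
tcp_rot: [-3.139, 0.003, 1.636]
contact_force: [-0.3, -0.1, -1.1]
finger_gap: 0.0853
pos [0.4334 0.3294 0.2223] gap 0.0853 F [-0.3 -0.1 -1.1] q6 2.0
turn [-0.0019  0.0019  0.0416] shift [-0.32   0.273  0.162]
```

```bash
python3 -m creep '-.002 .002 .04 -.1 .09 .05 90;0 0 0 -.1 .09 .05 90;0 0 0 -.1 .09 .05 90;0 0 0 0 0 0 90;0 0 0 0 0 0 90'; python3 to.py .492 .269 .19
```

```text
clock: 2.52
eef_pos: [0.4925, 0.2668, 0.1898]
tcp_rot: [-3.14, -0.0, 1.587]
contact_force: [0.3, 1.5, 0.6]
finger_gap: 0.0555
pos [0.4925 0.2668 0.1898] gap 0.0555 F [0.3 1.5 0.6] q6 1.9
turn [-0.0011 -0.0002  0.0106] shift [ 0.011 -0.003 -0.001]
```

Counts map linearly. Fine align, descend, and check in pictures before closing.

```bash
python3 -m creep '-.001 0 .0106 .011 -.003 0 90;0 0 0 0 0 0 90;0 0 0 0 0 .15 90;0 0 0 0 0 .14 90;0 0 0 0 0 .09 90;0 0 0 0 0 0 90;0 0 0 0 0 0 90'; python3 to.py .492 .269 .114
python3 - <<'E'
from h import *
for n,b in(("top",(60,150,130,110)),("side",(170,40,110,110))):
    crop(env.capture(n),*b,6 if n=="top" else 5,f"pics/{n}1.png")
E
```

```text
clock: 3.1
eef_pos: [0.4894, 0.2748, 0.1151]
tcp_rot: [3.136, -0.003, 1.583]
contact_force: [0.4, -0.0, 0.3]
finger_gap: 0.055
pos [0.4894 0.2748 0.1151] gap 0.055 F [ 0.4 -0.   0.3] q6 1.92
turn [ 0.0032 -0.0021  0.008 ] shift [-0.029  0.013  0.005]
```

View pics/side1.png

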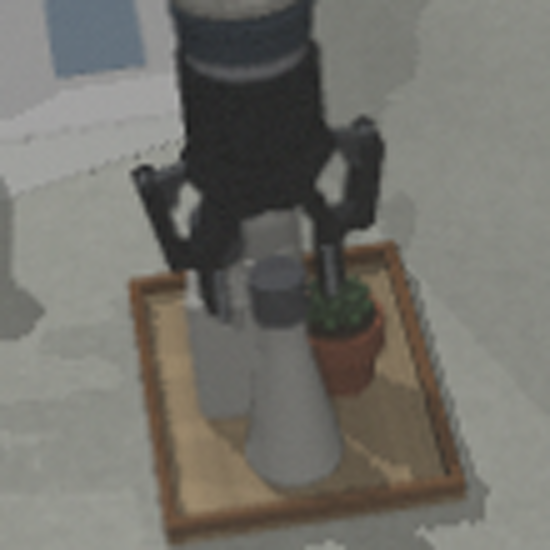

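View pics/top1.png

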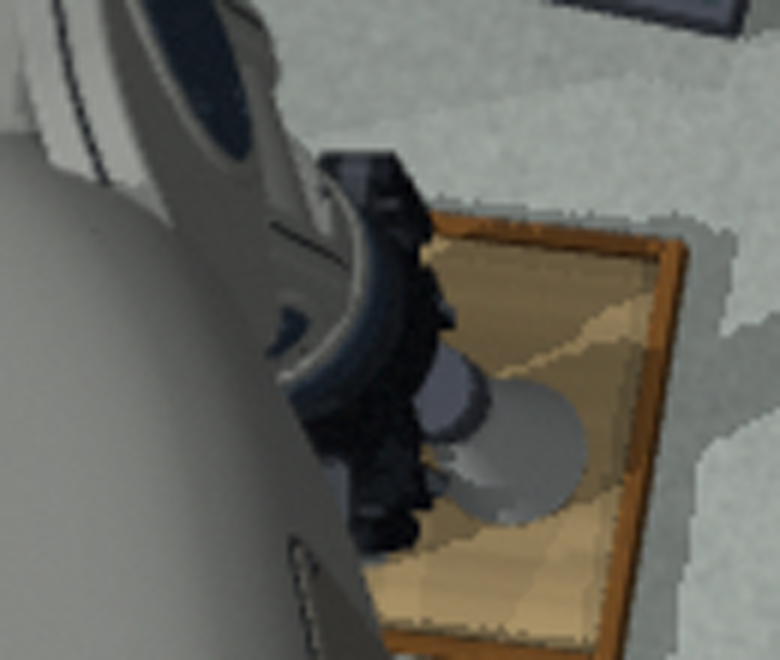

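Run:
```python
from h import *
print((proj("side",[[.4894-.0275,.2748,.120],[.4894+.0275,.2748,.120],[.4894,.2748,.15],[.492,.269,.146]])-[170,40])*5)
```

```text
[[222.94520537 309.1013552 ]
 [315.86145846 288.48097689]
 [265.11093333 256.94295762]
 [272.74316456 267.62895346]]
```

```bash
python3 -m creep '.003 -.002 .008 -.029 .013 .005 90;0 0 0 0 0 0 90;0 0 0 0 0 0 90'; python3 to.py .492 .269 .114
```

```text
clock: 3.45
eef_pos: [0.4941, 0.2696, 0.1183]
tcp_rot: [3.136, -0.002, 1.57]
contact_force: [-1.0, 0.2, 0.1]
finger_gap: 0.0554
pos [0.4941 0.2696 0.1183] gap 0.0554 F [-1.   0.2  0.1] q6 1.92
turn [ 0.0039 -0.0012 -0.0002] shift [-0.003 -0.011  0.021]
```

```bash
python3 -m creep '.003 0 0 0 -.011 .015 90;0 0 0 0 0 0 90;0 0 0 0 0 0 255;0 0 0 0 0 0 255;0 0 0 0 0 0 255;0 0 0 0 0 0 255;0 0 0 0 0 0 255;0 0 0 0 0 0 255'; python3 to.py .492 .269 .114
```

```text
clock: 4.12
eef_pos: [0.4923, 0.2694, 0.1167]
tcp_rot: [3.139, -0.003, 1.57]
contact_force: [-1.2, 0.4, 1.0]
finger_gap: 0.0314
pos [0.4923 0.2694 0.1167] gap 0.0314 F [-1.2  0.4  1. ] q6 1.92
turn [ 0.0018 -0.0019 -0.0008] shift [-0.002 -0.002  0.014]
```

```bash
python3 -m creep '0 0 0 0 0 -.08 255;0 0 0 0 0 -.15 255;0 0 0 0 0 -.15 255;0 0 0 0 0 -.15 255;0 0 0 0 0 -.12 255;0 0 0 0 0 0 255;0 0 0 0 0 0 255'; python3 to.py .532 -.258 .24
python3 - <<'E'
from h import *
for n,b in(("top",(60,130,150,130)),("side",(170,20,110,130))):
    crop(env.capture(n),*b,4 ,f"pics/{n}2.png")
E
```

```text
clock: 4.7
eef_pos: [0.4906, 0.2684, 0.2487]
tcp_rot: [-3.138, 0.0, 1.57]
contact_force: [0.8, -0.5, -1.7]
finger_gap: 0.0316
pos [0.4906 0.2684 0.2487] gap 0.0316 F [ 0.8 -0.5 -1.7] q6 1.92
turn [-0.0025  0.     -0.0008] shift [-2.632  0.21   0.043]
```

View pics/side2.png

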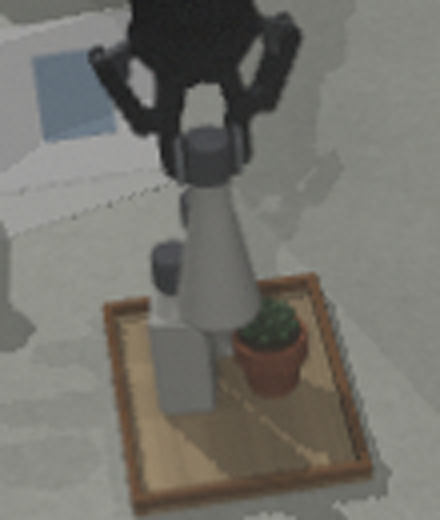

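```bash
python3 -m creep '0 0 0 -.06 0 0 255;0 0 0 -.12 0 0 255;0 0 0 -.16 .01 0 255;0 0 0 -.16 .01 0 255;0 0 0 -.16 .01 0 255;0 0 0 -.16 .01 0 255;0 0 0 -.16 .01 0 255;0 0 0 -.16 .01 0 255;0 0 0 -.16 .01 0 255;0 0 0 -.16 .01 0 255;0 0 0 -.16 .01 0 255;0 0 0 -.16 .01 0 255;0 0 0 -.16 .01 0 255;0 0 0 -.16 .01 0 255;0 0 0 -.16 .01 0 255;0 0 0 -.16 .01 0 255;0 0 0 -.1 0 0 255;0 0 0 -.05 0 0 255;0 0 0 0 0 0 255'; python3 to.py .532 -.258 .2
```

```text
clock: 6.38
eef_pos: [0.503, -0.2763, 0.2196]
tcp_rot: [-3.095, -0.007, 1.572]
contact_force: [-0.6, 0.0, -2.5]
finger_gap: 0.0314
pos [ 0.503  -0.2763  0.2196] gap 0.0314 F [-0.6  0.  -2.5] q6 0.93
turn [-0.0296 -0.0043  0.0006] shift [0.091 0.149 0.092]
```

```bash
python3 -m creep '-.0296 -.0043 0 .09 .149 0 255;0 0 0 0 0 0 255;0 0 0 0 0 0 255'; python3 to.py .532 -.258 .13
```

```text
clock: 6.63
eef_pos: [0.5317, -0.2568, 0.2153]
tcp_rot: [-3.139, -0.003, 1.569]
contact_force: [0.1, 0.4, -0.8]
finger_gap: 0.0318
pos [ 0.5317 -0.2568  0.2153] gap 0.0318 F [ 0.1  0.4 -0.8] q6 0.98
turn [-0.0019 -0.0022 -0.001 ] shift [-0.007  0.003  0.427]
```

```bash
python3 -m creep '-.002 -.002 0 -.007 .003 .1 255;0 0 0 0 0 .12 255;0 0 0 0 0 .12 255;0 0 0 0 0 .07 255;0 0 0 0 0 0 255;0 0 0 0 0 0 255'; python3 to.py .532 -.258 .1155
```

```text
clock: 7.13
eef_pos: [0.5303, -0.2513, 0.1309]
tcp_rot: [-3.14, -0.002, 1.577]
contact_force: [0.2, -0.0, -1.8]
finger_gap: 0.0316
pos [ 0.5303 -0.2513  0.1309] gap 0.0316 F [ 0.2 -0.  -1.8] q6 0.98
turn [-0.0011 -0.0011  0.0037] shift [-0.034  0.009  0.077]
```

```bash
python3 -m creep '0 0 0 -.034 .009 .04 255;0 0 0 0 0 .02 255;0 0 0 0 0 .01 255;0 0 0 0 0 .007 255;0 0 0 0 0 0 255;0 0 0 0 0 0 255'; python3 to.py .532 -.258 .1147
```

```text
clock: 7.63
eef_pos: [0.5334, -0.2589, 0.1178]
tcp_rot: [3.14, 0.001, 1.578]
contact_force: [-0.2, -1.1, -1.4]
finger_gap: 0.0316
pos [ 0.5334 -0.2589  0.1178] gap 0.0316 F [-0.2 -1.1 -1.4] q6 0.97
turn [0.0012 0.0006 0.0044] shift [ 0.004 -0.007  0.016]
```

Still hanging (no upward push yet); lower a little until contact.

```bash
python3 -m creep '0 0 0 0 0 .012 255;0 0 0 0 0 0 255;0 0 0 0 0 0 255'; python3 -m creep '0 0 0 0 0 .008 255;0 0 0 0 0 0 255;0 0 0 0 0 0 255'
```

```text
clock: 7.88
eef_pos: [0.5336, -0.2591, 0.1159]
tcp_rot: [3.139, 0.002, 1.578]
contact_force: [-0.3, 0.6, -1.7]
finger_gap: 0.0318
clock: 8.13
eef_pos: [0.5338, -0.2593, 0.1148]
tcp_rot: [3.138, 0.002, 1.577]
contact_force: [0.2, -0.1, -2.3]
finger_gap: 0.0316
```

```bash
python3 -m creep '0 0 0 0 0 .006 255;0 0 0 0 0 0 255;0 0 0 0 0 0 255'; python3 -m creep '0 0 0 0 0 .005 255;0 0 0 0 0 0 255;0 0 0 0 0 0 255'
```

```text
clock: 8.38
eef_pos: [0.5341, -0.2599, 0.115]
tcp_rot: [3.136, 0.004, 1.577]
contact_force: [0.2, 0.5, -1.4]
finger_gap: 0.0319
clock: 8.63
eef_pos: [0.5343, -0.2602, 0.1147]
tcp_rot: [3.135, 0.005, 1.577]
contact_force: [0.1, -1.1, -0.3]
finger_gap: 0.0316
```

```bash
python3 -m creep '0 0 0 0 0 0 80;0 0 0 0 0 0 80;0 0 0 0 0 0 80;0 0 0 0 0 0 80;0 0 0 0 0 0 80'; python3 -m creep '0 0 0 0 0 -.08 80;0 0 0 0 0 -.15 80;0 0 0 0 0 -.15 80;0 0 0 0 0 -.15 80;0 0 0 0 0 0 80'; python3 to.py .471 .333 .24
python3 - <<'E'
from h import *
crop(env.capture("side"),230,170,150,180,4 ,f"pics/side3.png")
E
```

```text
clock: 9.05
eef_pos: [0.5344, -0.26, 0.1141]
tcp_rot: [3.136, 0.005, 1.577]
contact_force: [-0.4, -0.3, 0.1]
finger_gap: 0.0587
clock: 9.47
eef_pos: [0.5325, -0.2586, 0.2217]
tcp_rot: [3.141, 0.001, 1.577]
contact_force: [-0.9, -0.1, -0.1]
finger_gap: 0.0587
pos [ 0.5325 -0.2586  0.2217] gap 0.0587 F [-0.9 -0.1 -0.1] q6 0.97
turn [0.0004 0.0007 0.0043] shift [ 2.96  -0.288 -0.095]
```

View pics/side3.png

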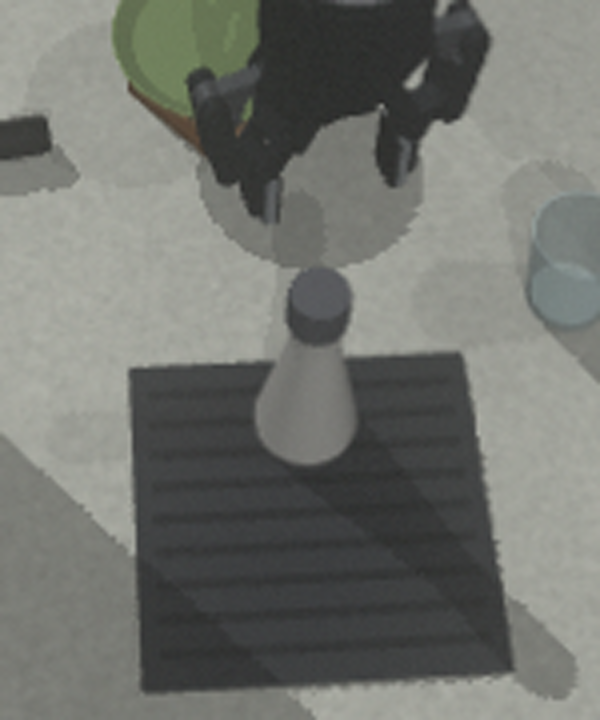

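```bash
python3 -m creep '0 0 0 .06 0 -.1 80;0 0 0 .12 0 -.05 80;0 0 0 .16 -.01 0 80;0 0 0 .16 -.01 0 80;0 0 0 .16 -.01 0 80;0 0 0 .16 -.01 0 80;0 0 0 .16 -.01 0 80;0 0 0 .16 -.01 0 80;0 0 0 .16 -.01 0 80;0 0 0 .16 -.01 0 80;0 0 0 .16 -.01 0 80;0 0 0 .16 -.01 0 80;0 0 0 .16 -.01 0 80;0 0 0 .16 -.01 0 80;0 0 0 .16 -.01 0 80;0 0 0 .16 -.01 0 80;0 0 0 .16 0 0 80;0 0 0 .12 0 0 80;0 0 0 .05 0 0 80;0 0 0 0 0 0 80'; python3 to.py .471 .333 .2
```

```text
clock: 11.18
eef_pos: [0.4943, 0.3156, 0.232]
tcp_rot: [-3.12, -0.001, 1.573]
contact_force: [-0.9, -0.5, 0.8]
finger_gap: 0.0582
pos [0.4943 0.3156 0.232 ] gap 0.0582 F [-0.9 -0.5  0.8] q6 1.99
turn [-0.0135 -0.0005  0.0012] shift [ 0.087 -0.113  0.163]
```

```bash
python3 -m creep '-.0135 0 .001 .087 -.113 .05 80;0 0 0 0 0 .08 80;0 0 0 0 0 .06 80;0 0 0 0 0 .06 80;0 0 0 0 0 0 80;0 0 0 0 0 0 80'; python3 to.py .471 .333 .157
```

```text
clock: 11.68
eef_pos: [0.4704, 0.3282, 0.1778]
tcp_rot: [-3.14, 0.003, 1.569]
contact_force: [-0.3, -0.1, 0.2]
finger_gap: 0.059
pos [0.4704 0.3282 0.1778] gap 0.059 F [-0.3 -0.1  0.2] q6 2.04
turn [-0.0013  0.0018 -0.0009] shift [0.024 0.003 0.104]
```

```bash
python3 -m creep '0 .002 0 .012 .003 0 80;0 0 0 0 0 .08 80;0 0 0 0 0 .1 80;0 0 0 0 0 .08 80;0 0 0 0 0 .04 80;0 0 0 0 0 0 80;0 0 0 0 0 0 80'; python3 to.py .471 .333 .1145
```

```text
clock: 12.27
eef_pos: [0.4755, 0.3285, 0.1213]
tcp_rot: [3.136, -0.004, 1.564]
contact_force: [-0.7, 0.1, 0.0]
finger_gap: 0.0586
pos [0.4755 0.3285 0.1213] gap 0.0586 F [-0.7  0.1  0. ] q6 2.04
turn [ 0.0033 -0.0028 -0.0041] shift [ 0.022 -0.023  0.034]
```

```bash
python3 -m creep '.003 -.003 -.004 .022 -.023 .026 80;0 0 0 0 0 0 80;0 0 0 0 0 0 80'; python3 to.py .471 .333 .1145
```

```text
clock: 12.52
eef_pos: [0.4718, 0.3337, 0.1182]
tcp_rot: [3.139, -0.001, 1.571]
contact_force: [-0.4, 0.4, 0.3]
finger_gap: 0.0587
pos [0.4718 0.3337 0.1182] gap 0.0587 F [-0.4  0.4  0.3] q6 2.04
turn [ 0.0019 -0.0004 -0.0001] shift [-0.004 -0.004  0.018]
```

```bash
python3 -m creep '.001 0 0 0 0 .01 80;0 0 0 0 0 0 255;0 0 0 0 0 0 255;0 0 0 0 0 0 255;0 0 0 0 0 0 255;0 0 0 0 0 0 255;0 0 0 0 0 0 255;0 0 0 0 0 0 255'; python3 to.py .471 .333 .1145;python3 -m creep '0 0 0 0 0 -.08 255;0 0 0 0 0 -.15 255;0 0 0 0 0 -.15 255;0 0 0 0 0 -.15 255;0 0 0 0 0 -.12 255;0 0 0 0 0 0 255;0 0 0 0 0 0 255'; python3 to.py .476 -.305 .24
python3 - <<'E'
from h import *
crop(env.capture("side"),170,20,110,130,4 ,f"pics/side4.png")
E
```

```text
clock: 13.18
eef_pos: [0.472, 0.3344, 0.1175]
tcp_rot: [3.139, -0.002, 1.572]
contact_force: [-0.5, -0.8, 0.3]
finger_gap: 0.0297
pos [0.472  0.3344 0.1175] gap 0.0297 F [-0.5 -0.8  0.3] q6 2.04
turn [ 0.0018 -0.0011  0.0005] shift [-0.007 -0.005  0.015]
clock: 13.77
eef_pos: [0.4704, 0.3331, 0.2503]
tcp_rot: [-3.139, 0.001, 1.571]
contact_force: [-0.6, 0.1, -2.4]
finger_gap: 0.0293
pos [0.4704 0.3331 0.2503] gap 0.0293 F [-0.6  0.1 -2.4] q6 2.04
turn [-0.0017  0.0009  0.0001] shift [-3.19   0.028  0.056]
```

View pics/side4.png

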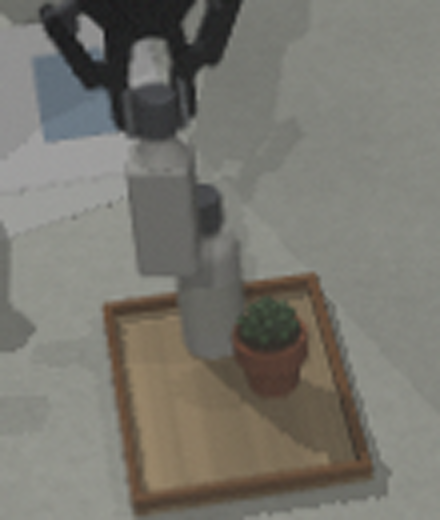

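```bash
python3 -m creep '0 0 0 -.06 0 -.05 255;0 0 0 -.12 0 -.05 255;0 0 0 -.16 0 -.02 255;0 0 0 -.16 0 0 255;0 0 0 -.16 0 0 255;0 0 0 -.16 0 0 255;0 0 0 -.16 0 0 255;0 0 0 -.16 0 0 255;0 0 0 -.16 0 0 255;0 0 0 -.16 0 0 255;0 0 0 -.16 0 0 255;0 0 0 -.16 0 0 255;0 0 0 -.16 0 0 255;0 0 0 -.16 0 0 255;0 0 0 -.1 0 0 255;0 0 0 -.05 0 0 255;0 0 0 0 0 0 255'; python3 to.py .476 -.305 .24
```

```text
clock: 15.23
eef_pos: [0.4592, -0.1434, 0.2628]
tcp_rot: [-3.111, 0.003, 1.573]
contact_force: [0.2, 0.1, -1.3]
finger_gap: 0.0293
pos [ 0.4592 -0.1434  0.2628] gap 0.0293 F [ 0.2  0.1 -1.3] q6 1.1
turn [-0.0196  0.0022  0.0015] shift [-0.808  0.085  0.114]
```

```bash
python3 -m creep '-.0196 .002 .001 -.08 .04 0 255;0 0 0 -.14 .01 0 255;0 0 0 -.16 .01 0 255;0 0 0 -.16 .01 0 255;0 0 0 -.12 .01 0 255;0 0 0 -.08 .01 0 255;0 0 0 0 0 0 255;0 0 0 0 0 0 255'; python3 to.py .476 -.305 .2
```

```text
clock: 15.9
eef_pos: [0.4763, -0.2902, 0.259]
tcp_rot: [-3.137, -0.007, 1.576]
contact_force: [-0.3, 1.0, -1.1]
finger_gap: 0.0289
pos [ 0.4763 -0.2902  0.259 ] gap 0.0289 F [-0.3  1.  -1.1] q6 0.87
turn [-0.0027 -0.0046  0.0035] shift [-0.076 -0.001  0.295]
```

```bash
python3 -m creep '-.002 -.004 .003 -.08 0 0 255;0 0 0 0 0 .1 255;0 0 0 0 0 .14 255;0 0 0 0 0 .14 255;0 0 0 0 0 .12 255;0 0 0 0 0 .08 255;0 0 0 0 0 0 255;0 0 0 0 0 0 255'; python3 to.py .476 -.305 .1155
```

```text
clock: 16.57
eef_pos: [0.478, -0.3005, 0.1408]
tcp_rot: [3.139, 0.001, 1.579]
contact_force: [-0.2, 0.1, -0.3]
finger_gap: 0.0291
pos [ 0.478  -0.3005  0.1408] gap 0.0291 F [-0.2  0.1 -0.3] q6 0.85
turn [0.0014 0.0009 0.0054] shift [-0.022 -0.011  0.127]
```

```bash
python3 -m creep '.001 .001 .005 -.022 -.01 .05 255;0 0 0 0 0 .04 255;0 0 0 0 0 .02 255;0 0 0 0 0 0 255;0 0 0 0 0 0 255'; python3 to.py .476 -.305 .1155;  python3 -m creep '0 0 0 0 0 .01 255;0 0 0 0 0 0 255;0 0 0 0 0 0 255'
```

```text
clock: 16.98
eef_pos: [0.4776, -0.3057, 0.1207]
tcp_rot: [3.137, 0.004, 1.572]
contact_force: [-0.5, 0.7, -1.8]
finger_gap: 0.0299
pos [ 0.4776 -0.3057  0.1207] gap 0.0299 F [-0.5  0.7 -1.8] q6 0.85
turn [0.0031 0.0022 0.0007] shift [ 0.004 -0.008  0.026]
clock: 17.23
eef_pos: [0.478, -0.3061, 0.1195]
tcp_rot: [3.136, 0.005, 1.572]
contact_force: [-0.3, -0.4, -1.8]
finger_gap: 0.0296
```

```bash
python3 -m creep '.003 .002 0 0 0 .012 255;0 0 0 0 0 0 255;0 0 0 0 0 0 255';  python3 -m creep '0 0 0 0 0 .01 255;0 0 0 0 0 0 255;0 0 0 0 0 0 255'
```

```text
clock: 17.48
eef_pos: [0.4782, -0.3063, 0.1174]
tcp_rot: [3.14, 0.002, 1.572]
contact_force: [-0.0, -0.4, -1.4]
finger_gap: 0.0292
clock: 17.73
eef_pos: [0.4785, -0.3066, 0.1156]
tcp_rot: [3.14, 0.002, 1.572]
contact_force: [-0.3, 1.4, -2.0]
finger_gap: 0.0296
```

```bash
python3 -m creep '0 0 0 0 0 .006 255;0 0 0 0 0 0 255;0 0 0 0 0 0 255';  python3 -m creep '0 0 0 0 0 .005 255;0 0 0 0 0 0 255;0 0 0 0 0 0 255'
```

```text
clock: 17.98
eef_pos: [0.4787, -0.3072, 0.1159]
tcp_rot: [3.138, 0.004, 1.571]
contact_force: [0.4, -0.8, -1.2]
finger_gap: 0.0296
clock: 18.23
eef_pos: [0.4788, -0.3075, 0.1155]
tcp_rot: [3.137, 0.006, 1.571]
contact_force: [0.3, 0.6, 0.1]
finger_gap: 0.0291
```

Contact reached at 0.1155. Release and go to the round bottle.

```bash
python3 -m creep '0 0 0 0 0 0 80;0 0 0 0 0 0 80;0 0 0 0 0 0 80;0 0 0 0 0 0 80;0 0 0 0 0 0 80;0 0 0 0 0 -.08 80;0 0 0 0 0 -.15 80;0 0 0 0 0 -.15 80;0 0 0 0 0 -.15 80;0 0 0 0 0 -.1 80;0 0 0 0 0 0 80'; python3 to.py .508 .396 .24
python3 - <<'E'
from h import *
crop(env.capture("side"),230,170,150,180,4 ,f"pics/side5.png")
E
```

```text
clock: 19.15
eef_pos: [0.4773, -0.3057, 0.2439]
tcp_rot: [-3.141, 0.001, 1.572]
contact_force: [-0.1, -0.1, -0.8]
finger_gap: 0.059
pos [ 0.4773 -0.3057  0.2439] gap 0.059 F [-0.1 -0.1 -0.8] q6 0.85
turn [-0.0004  0.0005  0.0005] shift [3.508 0.157 0.017]
```

View pics/side5.png

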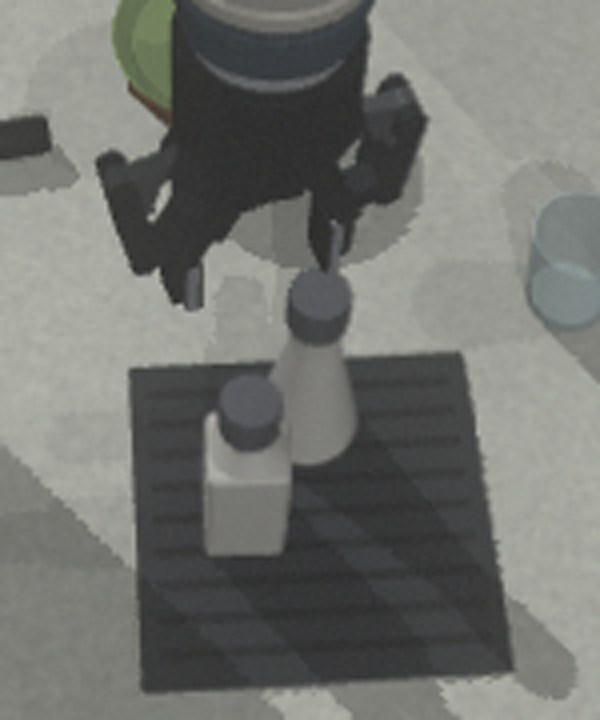

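```bash
python3 -m creep '0 0 0 .06 0 -.05 80;0 0 0 .12 0 -.05 80;0 0 0 .16 .01 0 80;0 0 0 .16 .01 0 80;0 0 0 .16 .01 0 80;0 0 0 .16 .01 0 80;0 0 0 .16 .01 0 80;0 0 0 .16 .01 0 80;0 0 0 .16 .01 0 80;0 0 0 .16 .01 0 80;0 0 0 .16 .01 0 80;0 0 0 .16 .01 0 80;0 0 0 .16 .01 0 80;0 0 0 .16 .01 0 80;0 0 0 .16 .01 0 80;0 0 0 .16 .01 0 80;0 0 0 .16 .01 0 80;0 0 0 .16 .01 0 80;0 0 0 .1 .01 0 80;0 0 0 .05 0 0 80'; python3 to.py .508 .396 .22
```

```text
clock: 20.87
eef_pos: [0.4968, 0.3083, 0.2512]
tcp_rot: [-3.111, -0.006, 1.567]
contact_force: [-0.6, 0.5, -0.5]
finger_gap: 0.0585
pos [0.4968 0.3083 0.2512] gap 0.0585 F [-0.6  0.5 -0.5] q6 1.98
turn [-0.0194 -0.0037 -0.0021] shift [0.438 0.059 0.157]
```

```bash
python3 -m creep '-.0194 -.0037 -.002 .08 .03 .02 80;0 0 0 .14 .02 .05 80;0 0 0 .12 .01 .07 80;0 0 0 .08 0 .07 80;0 0 0 0 0 .05 80;0 0 0 0 0 0 80;0 0 0 0 0 0 80'; python3 to.py .508 .396 .165
```

```text
clock: 21.45
eef_pos: [0.5037, 0.3972, 0.1922]
tcp_rot: [-3.135, 0.005, 1.574]
contact_force: [-0.9, -0.1, 0.3]
finger_gap: 0.059
pos [0.5037 0.3972 0.1922] gap 0.059 F [-0.9 -0.1  0.3] q6 2.1
turn [-0.0041  0.0032  0.0022] shift [-0.005  0.022  0.136]
```

```bash
python3 -m creep '-.004 .003 .002 -.005 .022 0 80;0 0 0 0 0 .1 80;0 0 0 0 0 .12 80;0 0 0 0 0 .1 80;0 0 0 0 0 .04 80;0 0 0 0 0 0 80;0 0 0 0 0 0 80'; python3 to.py .508 .396 .1155
```

```text
clock: 22.03
eef_pos: [0.5122, 0.3921, 0.1239]
tcp_rot: [3.133, -0.004, 1.564]
contact_force: [-0.3, -0.6, 0.1]
finger_gap: 0.0584
pos [0.5122 0.3921 0.1239] gap 0.0584 F [-0.3 -0.6  0.1] q6 2.1
turn [ 0.0054 -0.0025 -0.0041] shift [ 0.019 -0.021  0.042]
```

```bash
python3 -m creep '.005 -.0025 -.004 .019 -.021 .04 80;0 0 0 0 0 0 80;0 0 0 0 0 0 80'; python3 to.py .508 .396 .1165
python3 - <<'E'
from h import *
crop(env.capture("side"),170,20,110,130,4 ,f"pics/side6.png")
E
```

```text
clock: 22.28
eef_pos: [0.5093, 0.3964, 0.1187]
tcp_rot: [3.138, -0.002, 1.57]
contact_force: [-0.5, 0.8, 0.3]
finger_gap: 0.0586
pos [0.5093 0.3964 0.1187] gap 0.0586 F [-0.5  0.8  0.3] q6 2.1
turn [ 0.0025 -0.0013 -0.0004] shift [-0.002 -0.007  0.011]
```

View pics/side6.png

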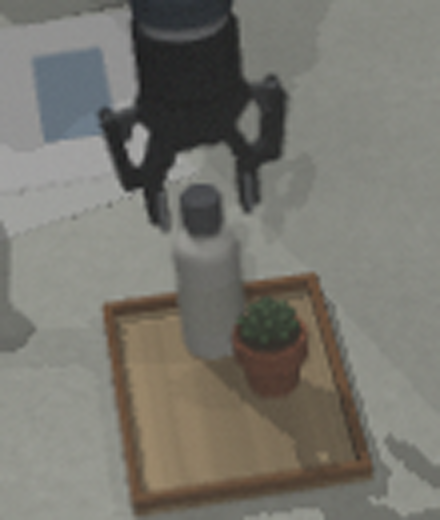

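The lid (crop 202,205) lies between the fingertips (157 and 247). Close and lift.

```bash
python3 -m creep '.002 -.001 0 0 -.005 .008 80;0 0 0 0 0 0 255;0 0 0 0 0 0 255;0 0 0 0 0 0 255;0 0 0 0 0 0 255;0 0 0 0 0 0 255;0 0 0 0 0 0 255;0 0 0 0 0 0 255'; python3 to.py .508 .396 .1155;python3 -m creep '0 0 0 0 0 -.08 255;0 0 0 0 0 -.15 255;0 0 0 0 0 -.15 255;0 0 0 0 0 -.15 255;0 0 0 0 0 -.12 255;0 0 0 0 0 0 255;0 0 0 0 0 0 255'; python3 to.py .496 -.376 .25
```

```text
clock: 23.0
eef_pos: [0.5082, 0.3971, 0.1183]
tcp_rot: [3.14, -0.001, 1.571]
contact_force: [-0.1, -0.0, -0.2]
finger_gap: 0.0295
pos [0.5082 0.3971 0.1183] gap 0.0295 F [-0.1 -0.  -0.2] q6 2.1
turn [ 0.0011 -0.0009  0.0001] shift [-0.005 -0.001  0.014]
clock: 23.58
eef_pos: [0.5065, 0.3956, 0.2493]
tcp_rot: [-3.135, 0.004, 1.571]
contact_force: [-0.4, -0.2, -3.5]
finger_gap: 0.0294
pos [0.5065 0.3956 0.2493] gap 0.0294 F [-0.4 -0.2 -3.5] q6 2.1
turn [-0.0039  0.0023 -0.0001] shift [-3.858 -0.052  0.011]
```

```bash
python3 -m creep '0 0 0 -.06 0 -.12 255;0 0 0 -.12 0 -.12 255;0 0 0 -.16 0 -.12 255;0 0 0 -.16 0 -.02 255;0 0 0 -.16 0 0 255;0 0 0 -.16 0 0 255;0 0 0 -.16 0 0 255;0 0 0 -.16 0 0 255;0 0 0 -.16 0 0 255;0 0 0 -.16 0 0 255;0 0 0 -.16 0 0 255;0 0 0 -.16 0 0 255;0 0 0 -.16 0 0 255;0 0 0 -.16 0 0 255;0 0 0 -.16 0 0 255;0 0 0 -.1 0 0 255;0 0 0 -.05 0 0 255;0 0 0 0 0 0 255'; python3 to.py .505 -.378 .31
```

```text
clock: 25.08
eef_pos: [0.5014, -0.1068, 0.3022]
tcp_rot: [-3.098, 0.007, 1.575]
contact_force: [-1.1, 0.4, -3.5]
finger_gap: 0.0294
pos [ 0.5014 -0.1068  0.3022] gap 0.0294 F [-1.1  0.4 -3.5] q6 1.21
turn [-0.0278  0.0043  0.0024] shift [-1.356  0.012 -0.03 ]
```

```bash
python3 -m creep '-.0278 .0043 .002 -.06 0 -.05 255;0 0 0 -.12 0 -.05 255;0 0 0 -.16 .01 0 255;0 0 0 -.16 .01 0 255;0 0 0 -.16 .01 0 255;0 0 0 -.16 .01 0 255;0 0 0 -.16 .01 0 255;0 0 0 -.14 .01 0 255;0 0 0 -.12 0 0 255;0 0 0 -.08 0 0 255;0 0 0 0 0 0 255;0 0 0 0 0 0 255'; python3 to.py .505 -.378 .25
```

```text
clock: 26.08
eef_pos: [0.5182, -0.3686, 0.3102]
tcp_rot: [-3.133, -0.015, 1.582]
contact_force: [-0.0, 0.1, -2.7]
finger_gap: 0.0293
pos [ 0.5182 -0.3686  0.3102] gap 0.0293 F [-0.   0.1 -2.7] q6 0.81
turn [-0.0057 -0.0092  0.0074] shift [-0.05  -0.064  0.301]
```

```bash
python3 -m creep '-.0057 -.009 .007 -.06 -.06 0 255;0 0 0 0 0 0 255;0 0 0 0 0 .1 255;0 0 0 0 0 .12 255;0 0 0 0 0 .06 255;0 0 0 0 0 0 255;0 0 0 0 0 0 255'; python3 to.py .505 -.380 .22
```

```text
clock: 26.67
eef_pos: [0.5096, -0.3696, 0.2516]
tcp_rot: [3.141, -0.004, 1.58]
contact_force: [-0.4, 0.2, -1.8]
finger_gap: 0.0295
pos [ 0.5096 -0.3696  0.2516] gap 0.0295 F [-0.4  0.2 -1.8] q6 0.8
turn [ 0.0002 -0.0028  0.0056] shift [-0.052 -0.023  0.158]
```

```bash
python3 -m creep '0 -.003 .006 -.055 -.02 0 255;0 0 0 -.01 0 .1 255;0 0 0 -.01 0 .14 255;0 0 0 -.01 0 .12 255;0 0 0 -.01 0 .1 255;0 0 0 0 0 .05 255;0 0 0 0 0 0 255;0 0 0 0 0 0 255'; python3 to.py .505 -.380 .1163
```

```text
clock: 27.33
eef_pos: [0.5094, -0.3916, 0.1558]
tcp_rot: [3.131, 0.011, 1.571]
contact_force: [0.6, 0.2, -1.3]
finger_gap: 0.0295
pos [ 0.5094 -0.3916  0.1558] gap 0.0295 F [ 0.6  0.2 -1.3] q6 0.78
turn [0.0065 0.0073 0.0003] shift [ 0.06  -0.024  0.197]
```

```bash
python3 -m creep '.0065 .0073 0 .05 -.02 .05 255;0 0 0 0 0 .05 255;0 0 0 0 0 .03 255;0 0 0 0 0 .02 255;0 0 0 0 0 0 255;0 0 0 0 0 0 255'; python3 to.py .505 -.380 .1163
```

```text
clock: 27.83
eef_pos: [0.5083, -0.3847, 0.1309]
tcp_rot: [3.134, 0.008, 1.571]
contact_force: [-0.1, -1.0, -2.6]
finger_gap: 0.0296
pos [ 0.5083 -0.3847  0.1309] gap 0.0296 F [-0.1 -1.  -2.6] q6 0.79
turn [0.0047 0.005  0.0002] shift [ 0.024 -0.017  0.073]
```

```bash
python3 -m creep '.0047 .005 0 .02 -.01 .03 255;0 0 0 0 0 .02 255;0 0 0 0 0 .015 255;0 0 0 0 0 0 255;0 0 0 0 0 0 255'; python3 to.py .505 -.380 .1163;python3 -m creep '0 0 0 0 0 .008 255;0 0 0 0 0 0 255;0 0 0 0 0 0 255'
```

```text
clock: 28.25
eef_pos: [0.5066, -0.3811, 0.1176]
tcp_rot: [3.141, 0.001, 1.571]
contact_force: [0.1, -0.6, -2.3]
finger_gap: 0.0295
pos [ 0.5066 -0.3811  0.1176] gap 0.0295 F [ 0.1 -0.6 -2.3] q6 0.79
turn [0.0004 0.0003 0.0001] shift [ 0.006 -0.008  0.006]
clock: 28.5
eef_pos: [0.5068, -0.3815, 0.1165]
tcp_rot: [3.14, 0.002, 1.571]
contact_force: [0.2, -0.5, -2.4]
finger_gap: 0.0293
```

```bash
python3 -m creep '0 0 0 0 0 .006 255;0 0 0 0 0 0 255;0 0 0 0 0 0 255';python3 -m creep '0 0 0 0 0 .005 255;0 0 0 0 0 0 255;0 0 0 0 0 0 255'
```

```text
clock: 28.75
eef_pos: [0.507, -0.3821, 0.1166]
tcp_rot: [3.139, 0.004, 1.571]
contact_force: [0.1, 0.6, -2.3]
finger_gap: 0.0294
clock: 29.0
eef_pos: [0.5071, -0.3825, 0.1163]
tcp_rot: [3.138, 0.005, 1.571]
contact_force: [-0.4, -1.2, -0.2]
finger_gap: 0.0295
```

```bash
python3 -m creep '0 0 0 0 0 0 80;0 0 0 0 0 0 80;0 0 0 0 0 0 80;0 0 0 0 0 0 80;0 0 0 0 0 0 80;0 0 0 0 0 -.08 80;0 0 0 0 0 -.15 80;0 0 0 0 0 -.15 80;0 0 0 0 0 -.15 80;0 0 0 0 0 -.1 80;0 0 0 0 0 0 80'; python3 to.py .536 .3266 .24
python3 - <<'E'
from h import *
crop(env.capture("side"),230,170,150,180,4 ,f"pics/side7.png");im=env.capture("top");cv2.imwrite("pics/top7.png",im)
E
```

```text
clock: 29.92
eef_pos: [0.506, -0.3808, 0.2452]
tcp_rot: [-3.142, 0.001, 1.571]
contact_force: [0.5, 0.4, -1.0]
finger_gap: 0.0587
pos [ 0.506  -0.3808  0.2452] gap 0.0587 F [ 0.5  0.4 -1. ] q6 0.79
turn [-0.0001  0.0004  0.    ] shift [3.537 0.15  0.023]
```

View pics/side7.png

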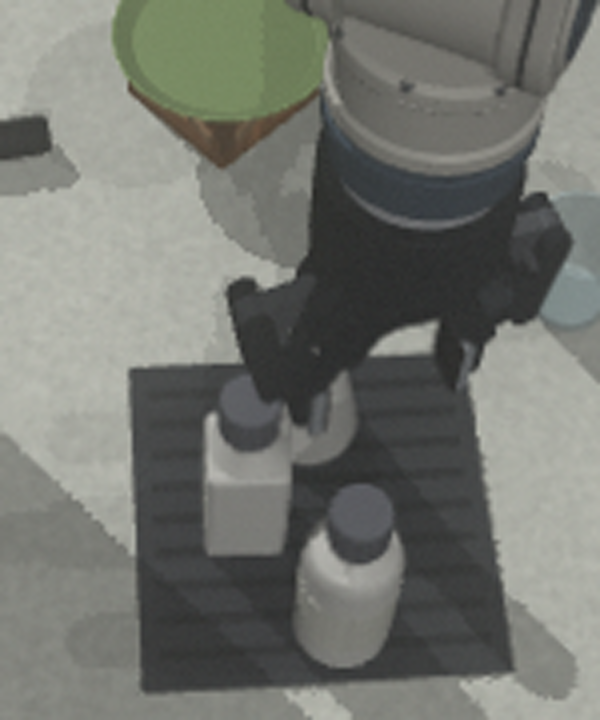

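View pics/top7.png

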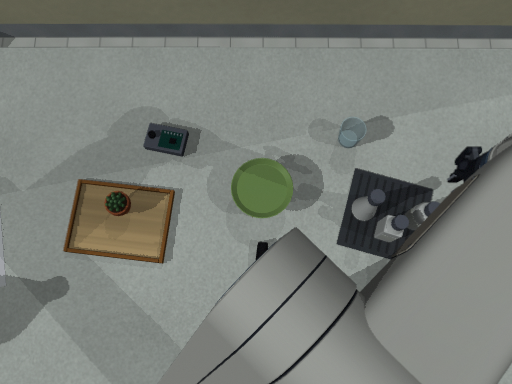

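Run:
```python
from h import *
t=cv2.imread("pics/top7.png");up=cv2.resize(t[180:225,95:140],None,fx=8,fy=8,interpolation=cv2.INTER_CUBIC)
hsv=cv2.cvtColor(up,cv2.COLOR_BGR2HSV)
m=cv2.inRange(hsv,(0,120,50),(12,255,255))|cv2.inRange(hsv,(40,40,10),(95,255,255))
c=max(cv2.findContours(cv2.morphologyEx(m,cv2.MORPH_CLOSE,np.ones((7,7))),0,2)[0],key=cv2.contourArea)
r=cv2.minEnclosingCircle(c);e=cv2.fitEllipse(cv2.convexHull(c));print(r,e)
for q in(r[0],e[0]):print(plane("top",((q[0]+.5)/8-.5+95,(q[1]+.5)/8-.5+180),.056))
cv2.drawContours(up,[c],-1,(255,0,0),1);cv2.imwrite("pics/pot7.png",up)
```

```text
((180.48387145996094, 188.4153289794922), 105.71107482910156) ((180.49127197265625, 187.2672119140625), (197.73269653320312, 210.33189392089844), 104.39777374267578)
[0.53591188 0.3272223  0.056     ]
[0.53625747 0.32724417 0.056     ]
```

View pics/pot7.png

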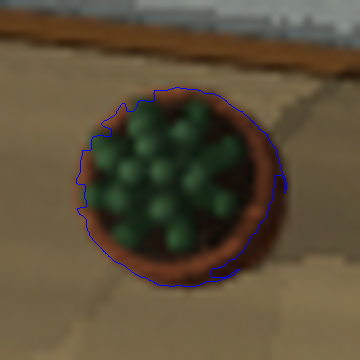

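```bash
python3 -m creep '0 0 0 .06 0 -.1 0;0 0 0 .12 0 -.1 0;0 0 0 .16 .01 -.03 0;0 0 0 .16 .01 0 0;0 0 0 .16 .01 0 0;0 0 0 .16 .01 0 0;0 0 0 .16 .01 0 0;0 0 0 .16 .01 0 0;0 0 0 .16 .01 0 0;0 0 0 .16 .01 0 0;0 0 0 .16 .01 0 0;0 0 0 .16 .01 0 0;0 0 0 .16 .01 0 0;0 0 0 .16 .01 0 0;0 0 0 .16 .01 0 0;0 0 0 .16 .01 0 0;0 0 0 .16 .01 0 0;0 0 0 .16 .01 0 0;0 0 0 .1 .01 0 0;0 0 0 .05 0 0 0'; python3 to.py .536 .3266 .18
```

```text
clock: 31.68
eef_pos: [0.5325, 0.223, 0.2609]
tcp_rot: [-3.094, -0.015, 1.563]
contact_force: [-0.1, 0.7, -0.4]
finger_gap: 0.0858
pos [0.5325 0.223  0.2609] gap 0.0858 F [-0.1  0.7 -0.4] q6 1.82
turn [-0.0305 -0.0097 -0.0049] shift [0.512 0.033 0.411]
```

```bash
python3 -m creep '-.0305 -.0097 -.005 .08 .01 .02 0;0 0 0 .14 .01 .08 0;0 0 0 .13 0 .1 0;0 0 0 .1 0 .1 0;0 0 0 .04 0 .08 0;0 0 0 0 0 .06 0;0 0 0 0 0 0 0;0 0 0 0 0 0 0'; python3 to.py .536 .328 .12
```

```text
clock: 32.35
eef_pos: [0.5329, 0.3238, 0.1594]
tcp_rot: [-3.132, 0.007, 1.573]
contact_force: [0.9, 0.7, -0.2]
finger_gap: 0.0857
pos [0.5329 0.3238 0.1594] gap 0.0857 F [ 0.9  0.7 -0.2] q6 1.98
turn [-0.0062  0.0043  0.0015] shift [0.022 0.018 0.197]
```

```bash
python3 -m creep '-.006 .004 .001 .022 .01 0 0;0 0 0 0 0 .08 0;0 0 0 0 0 .08 0;0 0 0 0 0 .06 0;0 0 0 0 0 0 0;0 0 0 0 0 0 0'; python3 to.py .536 .328 .09
```

```text
clock: 32.85
eef_pos: [0.5384, 0.3264, 0.1188]
tcp_rot: [3.133, -0.004, 1.566]
contact_force: [-0.5, -0.1, 0.5]
finger_gap: 0.0857
pos [0.5384 0.3264 0.1188] gap 0.0857 F [-0.5 -0.1  0.5] q6 1.99
turn [ 0.0052 -0.0022 -0.0029] shift [ 0.008 -0.013  0.144]
```

```bash
python3 -m creep '.005 -.002 -.003 .008 -.013 .03 0;0 0 0 0 0 .05 0;0 0 0 0 0 .05 0;0 0 0 0 0 0 0;0 0 0 0 0 0 0'; python3 to.py .536 .328 .06
python3 - <<'E'
from h import *
crop(env.capture("side"),180,40,100,110,6 ,f"pics/side8.png");crop(env.capture("top"),60,150,130,110,6 ,f"pics/top8.png")
E
```

```text
clock: 33.27
eef_pos: [0.5375, 0.3283, 0.0941]
tcp_rot: [3.137, -0.003, 1.57]
contact_force: [0.1, -0.4, 0.4]
finger_gap: 0.0856
pos [0.5375 0.3283 0.0941] gap 0.0856 F [ 0.1 -0.4  0.4] q6 1.99
turn [ 0.0031 -0.0016 -0.0003] shift [-0.002 -0.009  0.17 ]
```

View pics/side8.png

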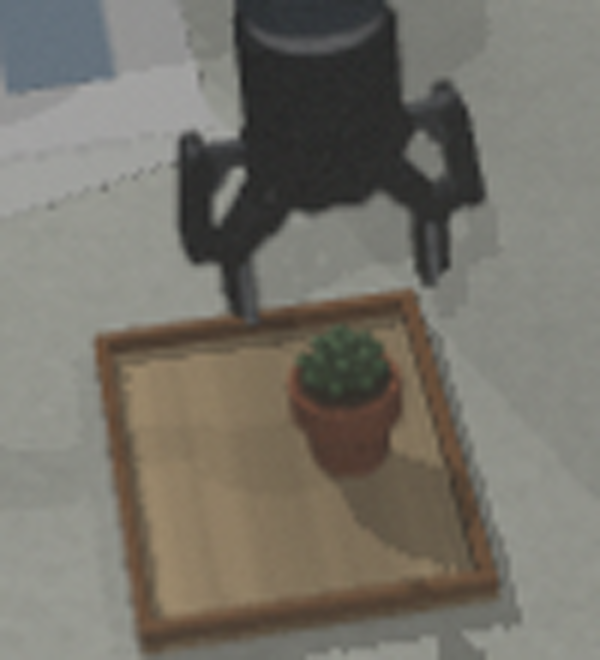

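Fingers (crop 245,315 and 432,280) straddle the pot (346,370) symmetrically. Descend on.

```bash
python3 -m creep '.003 -.0015 0 0 -.007 .04 0;0 0 0 0 0 .06 0;0 0 0 0 0 .06 0;0 0 0 0 0 .03 0;0 0 0 0 0 0 0;0 0 0 0 0 0 0'; python3 to.py .536 .328 .022
```

```text
clock: 33.87
eef_pos: [0.5365, 0.3288, 0.0548]
tcp_rot: [3.14, -0.001, 1.57]
contact_force: [0.6, 0.5, 0.2]
finger_gap: 0.0851
pos [0.5365 0.3288 0.0548] gap 0.0851 F [0.6 0.5 0.2] q6 1.99
turn [ 0.0008 -0.0004 -0.0002] shift [-0.004 -0.003  0.164]
```

```bash
python3 -m creep '0 0 0 -.003 -.003 .04 0;0 0 0 0 0 .06 0;0 0 0 0 0 .05 0;0 0 0 0 0 0 0;0 0 0 0 0 0 0'; python3 to.py .536 .328 .022
python3 - <<'E'
from h import *
crop(env.capture("side"),180,40,100,110,6 ,f"pics/side9.png")
E
```

```text
clock: 34.28
eef_pos: [0.5368, 0.3286, 0.0243]
tcp_rot: [3.138, -0.002, 1.571]
contact_force: [0.3, 0.3, -0.6]
finger_gap: 0.0853
pos [0.5368 0.3286 0.0243] gap 0.0853 F [ 0.3  0.3 -0.6] q6 1.99
turn [ 0.0024 -0.0011 -0.0001] shift [-0.003 -0.004  0.011]
```

View pics/side9.png

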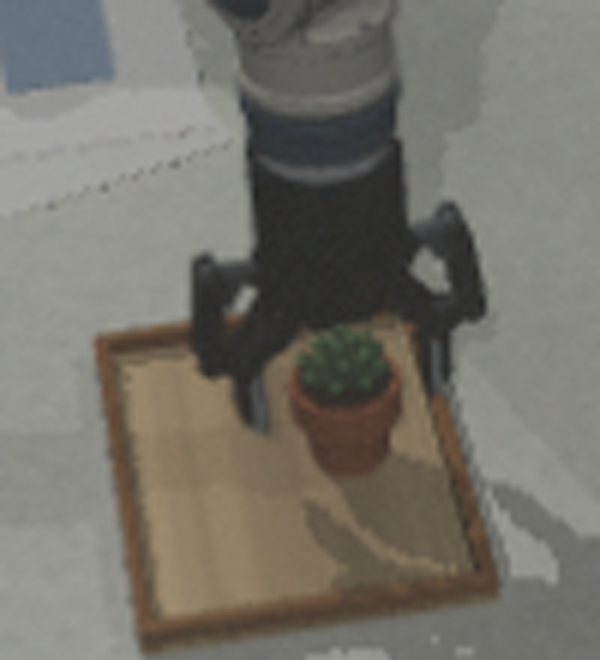

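```bash
python3 -m creep '.002 -.001 0 0 -.002 .008 0;0 0 0 0 0 0 255;0 0 0 0 0 0 255;0 0 0 0 0 0 255;0 0 0 0 0 0 255;0 0 0 0 0 0 255;0 0 0 0 0 0 255'; python3 to.py .536 .328 .022;python3 -m creep '0 0 0 0 0 -.05 255;0 0 0 0 0 -.06 255;0 0 0 0 0 -.06 255;0 0 0 0 0 0 255;0 0 0 0 0 0 255'
python3 - <<'E'
from h import *
crop(env.capture("side"),180,40,100,110,6 ,f"pics/side10.png")
E
```

```text
clock: 34.92
eef_pos: [0.5372, 0.329, 0.0247]
tcp_rot: [3.139, -0.001, 1.571]
contact_force: [-0.1, 0.8, -2.4]
finger_gap: 0.0551
pos [0.5372 0.329  0.0247] gap 0.0551 F [-0.1  0.8 -2.4] q6 1.99
turn [ 0.0018 -0.0007 -0.0001] shift [-0.005 -0.006  0.013]
clock: 35.33
eef_pos: [0.5364, 0.3286, 0.0608]
tcp_rot: [3.141, -0.0, 1.571]
contact_force: [0.1, 0.2, -2.9]
finger_gap: 0.0556
```

View pics/side10.png

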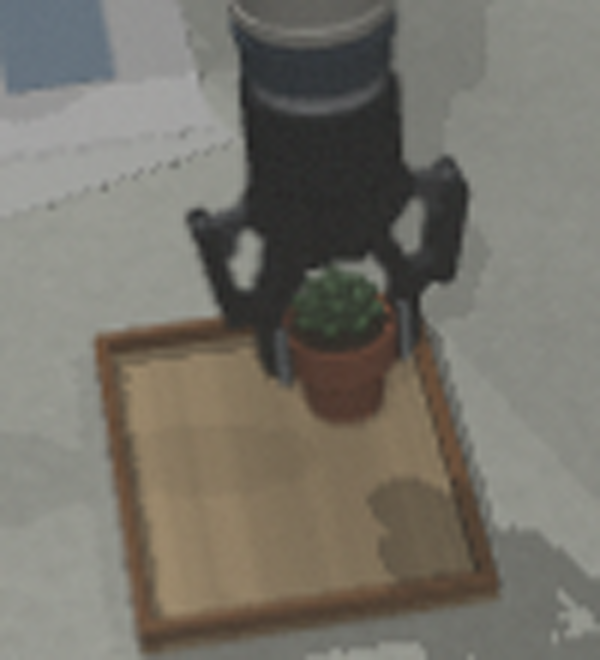

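```bash
python3 -m creep '0 0 0 0 0 -.1 255;0 0 0 0 0 -.15 255;0 0 0 0 0 -.15 255;0 0 0 -.05 0 -.1 255;0 0 0 -.12 0 -.03 255;0 0 0 -.15 .02 0 255;0 0 0 -.15 .02 0 255;0 0 0 -.15 .02 0 255;0 0 0 -.15 .02 0 255;0 0 0 -.15 .02 0 255;0 0 0 -.15 .02 0 255;0 0 0 -.15 .02 0 255;0 0 0 -.15 .02 0 255;0 0 0 -.1 .02 0 255;0 0 0 -.08 0 0 255;0 0 0 -.05 0 0 255;0 0 0 0 0 0 255;0 0 0 0 0 0 255'; python3 to.py .5725 -.0135 .15
```

```text
clock: 36.88
eef_pos: [0.57, -0.0056, 0.1615]
tcp_rot: [-3.129, 0.002, 1.574]
contact_force: [-0.9, 0.3, -2.2]
finger_gap: 0.0556
pos [ 0.57   -0.0056  0.1615] gap 0.0556 F [-0.9  0.3 -2.2] q6 1.41
turn [-0.0078  0.0013  0.0018] shift [-0.04   0.013  0.057]
```

```bash
python3 -m creep '-.0078 .001 .0018 -.04 .013 0 255;0 0 0 0 0 .06 255;0 0 0 0 0 .08 255;0 0 0 0 0 .08 255;0 0 0 0 0 .05 255;0 0 0 0 0 0 255;0 0 0 0 0 0 255'; python3 to.py .5725 -.0135 .0747
```

```text
clock: 37.47
eef_pos: [0.5738, -0.0094, 0.1061]
tcp_rot: [3.135, -0.001, 1.578]
contact_force: [0.8, 1.0, -2.9]
finger_gap: 0.0558
pos [ 0.5738 -0.0094  0.1061] gap 0.0558 F [ 0.8  1.  -2.9] q6 1.4
turn [ 0.0039 -0.0004  0.0043] shift [-0.02  -0.008  0.157]
```

```bash
python3 -m creep '.0039 0 .004 -.02 -.008 .04 255;0 0 0 0 0 .04 255;0 0 0 0 0 .03 255;0 0 0 0 0 0 255;0 0 0 0 0 0 255'; python3 to.py .5725 -.0135 .0747
python3 - <<'E'
from h import *
crop(env.capture("side"),230,120,110,100,6 ,f"pics/side11.png");crop(env.capture("top"),200,130,130,110,6 ,f"pics/top11.png")
E
```

```text
clock: 37.88
eef_pos: [0.5732, -0.013, 0.0839]
tcp_rot: [3.139, -0.0, 1.572]
contact_force: [-0.3, 0.3, -1.3]
finger_gap: 0.0551
pos [ 0.5732 -0.013   0.0839] gap 0.0551 F [-0.3  0.3 -1.3] q6 1.4
turn [ 0.0018 -0.0002  0.001 ] shift [-0.003 -0.004  0.046]
```

View pics/side11.png

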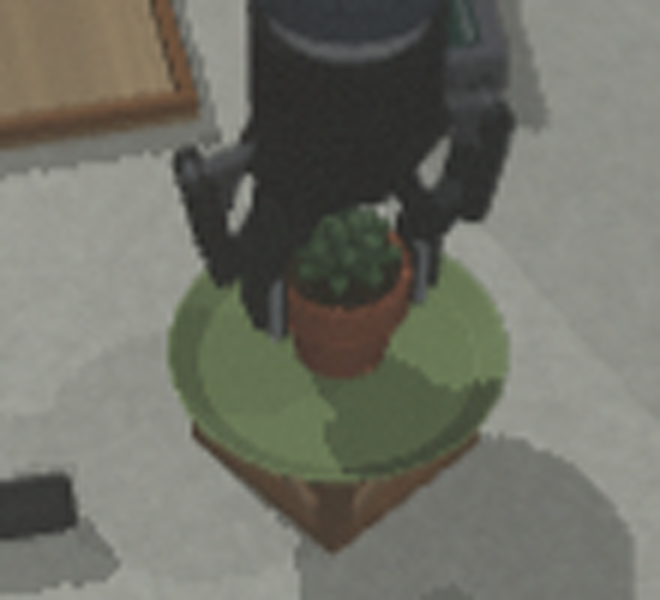

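View pics/top11.png

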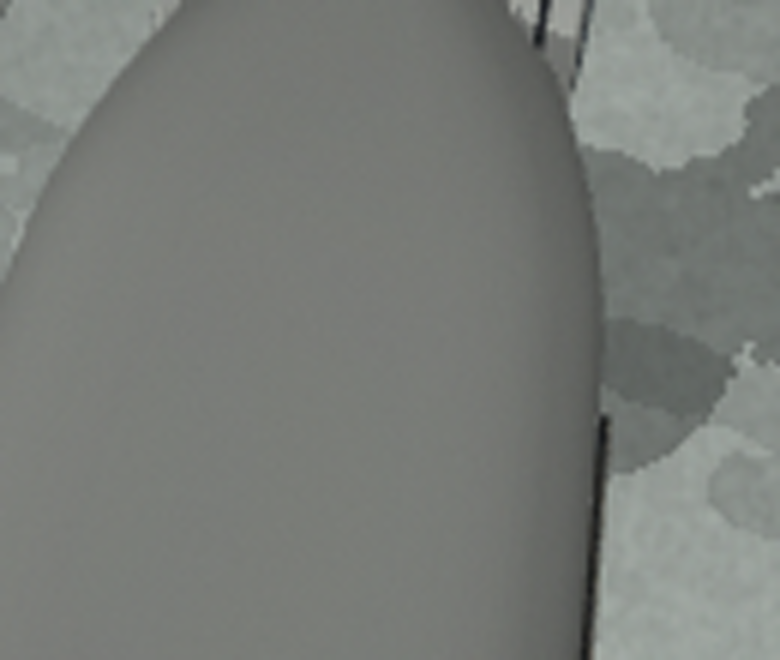

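```bash
python3 -m creep '.0018 0 .001 0 -.003 .02 255;0 0 0 0 0 .01 255;0 0 0 0 0 0 255;0 0 0 0 0 0 255';python3 -m creep '0 0 0 0 0 .012 255;0 0 0 0 0 0 255;0 0 0 0 0 0 255'
```

```text
clock: 38.32
eef_pos: [0.5732, -0.0131, 0.0783]
tcp_rot: [3.14, -0.0, 1.571]
contact_force: [0.7, -0.6, -2.5]
finger_gap: 0.0556
clock: 38.57
eef_pos: [0.5733, -0.0131, 0.0758]
tcp_rot: [3.14, 0.0, 1.571]
contact_force: [-0.0, -0.0, -1.9]
finger_gap: 0.0555
```

```bash
python3 -m creep '0 0 0 0 0 .008 255;0 0 0 0 0 0 255;0 0 0 0 0 0 255';python3 -m creep '0 0 0 0 0 .006 255;0 0 0 0 0 0 255;0 0 0 0 0 0 255'
```

```text
clock: 38.82
eef_pos: [0.5734, -0.0132, 0.0743]
tcp_rot: [3.139, 0.0, 1.571]
contact_force: [0.4, -0.4, -1.5]
finger_gap: 0.0555
clock: 39.07
eef_pos: [0.5737, -0.0132, 0.0747]
tcp_rot: [3.138, 0.001, 1.571]
contact_force: [-0.5, 1.1, -2.8]
finger_gap: 0.0553
```

```bash
python3 -m creep '0 0 0 0 0 .006 255;0 0 0 0 0 0 255;0 0 0 0 0 0 0;0 0 0 0 0 0 0;0 0 0 0 0 0 0;0 0 0 0 0 0 0;0 0 0 0 0 0 0';python3 -m creep '0 0 0 0 0 -.06 0;0 0 0 0 0 -.12 0;0 0 0 0 0 -.15 0;0 0 0 0 0 -.15 0;0 0 0 0 0 -.15 0;0 0 0 0 0 -.15 0;0 0 0 0 0 0 0'; python3 to.py .506 -.3815 .24
python3 - <<'E'
from h import *
crop(env.capture("side"),230,120,110,100,6 ,f"pics/side12.png")
E
```

```text
clock: 39.65
eef_pos: [0.5742, -0.0133, 0.074]
tcp_rot: [3.136, 0.001, 1.571]
contact_force: [-0.6, 0.4, -0.2]
finger_gap: 0.0854
clock: 40.23
eef_pos: [0.5717, -0.013, 0.234]
tcp_rot: [-3.14, -0.0, 1.571]
contact_force: [0.1, -0.3, 0.5]
finger_gap: 0.0855
pos [ 0.5717 -0.013   0.234 ] gap 0.0855 F [ 0.1 -0.3  0.5] q6 1.4
turn [-0.001  -0.0002 -0.0002] shift [-1.843 -0.328 -0.03 ]
```

View pics/side12.png

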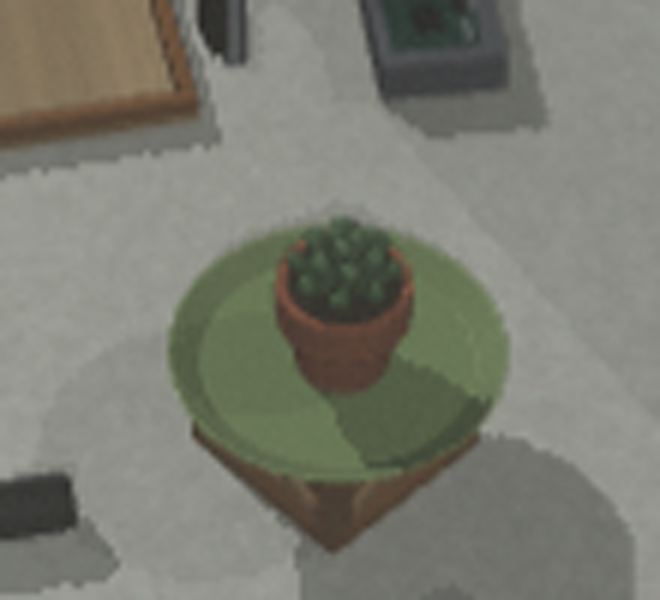

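Run:
```python
from h import *
f=lambda X:((proj("side",X)-[230,120])*6+2.5).round(0).tolist()
for c in((.5725,-.0135),(.5745,-.0135)):
  for z,r in((.056,.02),(.106,.029)):
    a=np.linspace(0,6.28,200);p=np.array(f([[c[0]+r*np.cos(t),c[1]+r*np.sin(t),z] for t in a]));print(c,z,p.min(0),p.max(0))
a=np.linspace(0,6.28,200)
for c in((.5725,-.0135),(.5725,-.0165)):
  p=np.array(f([[c[0]+.074*np.cos(t),c[1]+.074*np.sin(t),.064] for t in a]));print(p.min(0),p.max(0))
```

```text
(0.5725, -0.0135) 0.056 [288. 324.] [380. 394.]
(0.5725, -0.0135) 0.106 [267. 229.] [406. 332.]
(0.5745, -0.0135) 0.056 [292. 322.] [385. 393.]
(0.5745, -0.0135) 0.106 [271. 228.] [410. 331.]
[162. 221.] [507. 482.]
[164. 226.] [510. 487.]
```

```bash
python3 -m creep '0 0 0 -.06 0 -.06 80;0 0 0 -.12 -.02 0 80;0 0 0 -.15 -.025 0 80;0 0 0 -.15 -.03 0 80;0 0 0 -.15 -.03 0 80;0 0 0 -.15 -.03 0 80;0 0 0 -.15 -.03 0 80;0 0 0 -.15 -.03 0 80;0 0 0 -.15 -.03 0 80;0 0 0 -.15 -.02 0 80;0 0 0 -.15 -.02 0 80;0 0 0 -.15 -.02 0 80;0 0 0 -.1 -.02 0 80;0 0 0 -.05 0 0 80;0 0 0 0 0 0 80;0 0 0 0 0 0 80'; python3 to.py .507 -.3825 .2
```

```text
clock: 41.62
eef_pos: [0.5046, -0.3929, 0.2254]
tcp_rot: [-3.123, -0.013, 1.574]
contact_force: [0.1, 0.6, -0.3]
finger_gap: 0.0588
pos [ 0.5046 -0.3929  0.2254] gap 0.0588 F [ 0.1  0.6 -0.3] q6 0.78
turn [-0.0121 -0.0084  0.0021] shift [0.051 0.015 0.128]
```

```bash
python3 -m creep '-.012 -.0084 .002 .05 .013 0 80;0 0 0 0 0 0 80;0 0 0 0 0 .06 80;0 0 0 0 0 .1 80;0 0 0 0 0 .1 80;0 0 0 0 0 .04 80;0 0 0 0 0 0 80;0 0 0 0 0 0 80'; python3 to.py .507 -.3825 .1163
```

```text
clock: 42.28
eef_pos: [0.5099, -0.3737, 0.1651]
tcp_rot: [-3.141, -0.001, 1.581]
contact_force: [-0.5, 0.3, -0.1]
finger_gap: 0.0584
pos [ 0.5099 -0.3737  0.1651] gap 0.0584 F [-0.5  0.3 -0.1] q6 0.8
turn [-0.0002 -0.0007  0.0065] shift [-0.044 -0.015  0.244]
```

```bash
python3 -m creep '0 0 .0065 -.044 -.015 0 80;0 0 0 0 0 0 80;0 0 0 0 0 .06 80;0 0 0 0 0 .08 80;0 0 0 0 0 .06 80;0 0 0 0 0 0 80;0 0 0 0 0 0 80'; python3 to.py .507 -.3825 .1163
```

```text
clock: 42.87
eef_pos: [0.509, -0.3866, 0.1313]
tcp_rot: [3.135, 0.006, 1.569]
contact_force: [-0.2, 0.4, 0.7]
finger_gap: 0.0584
pos [ 0.509  -0.3866  0.1313] gap 0.0584 F [-0.2  0.4  0.7] q6 0.79
turn [ 0.0044  0.0041 -0.0012] shift [ 0.021 -0.011  0.075]
```

```bash
python3 -m creep '.0044 .004 -.001 .02 -.01 .03 80;0 0 0 0 0 .03 80;0 0 0 0 0 .01 80;0 0 0 0 0 0 80;0 0 0 0 0 0 80'; python3 to.py .507 -.3825 .1163
```

```text
clock: 43.28
eef_pos: [0.5076, -0.3836, 0.1192]
tcp_rot: [3.139, 0.002, 1.57]
contact_force: [-0.3, -0.4, -0.6]
finger_gap: 0.0587
pos [ 0.5076 -0.3836  0.1192] gap 0.0587 F [-0.3 -0.4 -0.6] q6 0.79
turn [ 0.0014  0.0015 -0.0005] shift [ 0.005 -0.003  0.014]
```

```bash
python3 -m creep '.001 .001 0 .005 -.003 .012 80;0 0 0 0 0 0 255;0 0 0 0 0 0 255;0 0 0 0 0 0 255;0 0 0 0 0 0 255;0 0 0 0 0 0 255;0 0 0 0 0 0 255;0 0 0 0 0 0 255'; python3 to.py .507 -.3825 .1163;python3 -m creep '0 0 0 0 0 -.08 255;0 0 0 0 0 -.15 255;0 0 0 0 0 -.16 255;0 0 0 0 0 -.16 255;0 0 0 0 0 -.16 255;0 0 0 0 0 -.16 255;0 0 0 0 0 -.1 255;0 0 0 0 0 0 255;0 0 0 0 0 0 255'; python3 to.py .5082 .3971 .3
```

```text
clock: 43.95
eef_pos: [0.5072, -0.3827, 0.1173]
tcp_rot: [3.141, 0.001, 1.57]
contact_force: [-0.1, 0.7, 0.4]
finger_gap: 0.0293
pos [ 0.5072 -0.3827  0.1173] gap 0.0293 F [-0.1  0.7  0.4] q6 0.79
turn [ 0.0007  0.0009 -0.0004] shift [ 0.001 -0.001  0.005]
clock: 44.7
eef_pos: [0.5055, -0.3807, 0.3145]
tcp_rot: [-3.135, -0.007, 1.57]
contact_force: [0.1, -0.2, -2.9]
finger_gap: 0.0296
pos [ 0.5055 -0.3807  0.3145] gap 0.0296 F [ 0.1 -0.2 -2.9] q6 0.79
turn [-0.004  -0.0042 -0.0004] shift [3.889 0.012 0.098]
```

```bash
python3 -m creep '-.004 -.004 0 .06 0 -.02 255;0 0 0 .12 0 0 255;0 0 0 .16 0 0 255;0 0 0 .16 0 0 255;0 0 0 .16 0 0 255;0 0 0 .16 0 0 255;0 0 0 .16 0 0 255;0 0 0 .16 0 0 255;0 0 0 .16 0 0 255;0 0 0 .16 0 0 255;0 0 0 .16 0 0 255;0 0 0 .16 0 0 255;0 0 0 .16 0 0 255;0 0 0 .16 0 0 255;0 0 0 .16 0 0 255;0 0 0 .16 0 0 255;0 0 0 .12 0 0 255;0 0 0 .08 0 0 255;0 0 0 .04 0 0 255;0 0 0 0 0 0 255'; python3 to.py .5082 .3971 .28
```

```text
clock: 46.37
eef_pos: [0.4868, 0.1853, 0.2849]
tcp_rot: [-3.097, -0.016, 1.569]
contact_force: [0.2, -0.2, -1.6]
finger_gap: 0.0293
pos [0.4868 0.1853 0.2849] gap 0.0293 F [ 0.2 -0.2 -1.6] q6 1.76
turn [-0.0284 -0.0099 -0.0007] shift [1.059 0.107 0.036]
```

```bash
python3 -m creep '-.028 -.01 0 .08 .05 0 255;0 0 0 .14 .02 0 255;0 0 0 .16 .01 0 255;0 0 0 .16 .01 0 255;0 0 0 .16 .01 .02 255;0 0 0 .14 .01 .04 255;0 0 0 .08 0 .06 255;0 0 0 .04 0 .06 255;0 0 0 0 0 0 255;0 0 0 0 0 0 255'; python3 to.py .5082 .3971 .2
```

```text
clock: 47.2
eef_pos: [0.5088, 0.3749, 0.237]
tcp_rot: [-3.133, 0.01, 1.561]
contact_force: [-0.3, -1.6, -2.1]
finger_gap: 0.0295
pos [0.5088 0.3749 0.237 ] gap 0.0295 F [-0.3 -1.6 -2.1] q6 2.08
turn [-0.0053  0.0061 -0.006 ] shift [ 0.113 -0.002  0.184]
```

```bash
python3 -m creep '-.005 .006 -.006 .11 -.002 0 255;0 0 0 0 0 .06 255;0 0 0 0 0 .12 255;0 0 0 0 0 .12 255;0 0 0 0 0 .08 255;0 0 0 0 0 .05 255;0 0 0 0 0 0 255;0 0 0 0 0 0 255'; python3 to.py .5082 .3971 .1193
```

```text
clock: 47.87
eef_pos: [0.5118, 0.3854, 0.1518]
tcp_rot: [3.138, 0.001, 1.561]
contact_force: [0.5, 0.7, -1.8]
finger_gap: 0.0291
pos [0.5118 0.3854 0.1518] gap 0.0291 F [ 0.5  0.7 -1.8] q6 2.1
turn [ 0.0022  0.0008 -0.0064] shift [ 0.059 -0.019  0.163]
```

```bash
python3 -m creep '.002 .001 -.006 .055 -.018 .03 255;0 0 0 0 0 .04 255;0 0 0 0 0 .04 255;0 0 0 0 0 0 255;0 0 0 0 0 0 255'; python3 to.py .5082 .3971 .1193
```

```text
clock: 48.28
eef_pos: [0.5101, 0.3958, 0.1319]
tcp_rot: [3.137, -0.003, 1.569]
contact_force: [0.3, -0.2, -1.4]
finger_gap: 0.0289
pos [0.5101 0.3958 0.1319] gap 0.0289 F [ 0.3 -0.2 -1.4] q6 2.1
turn [ 0.0031 -0.0016 -0.0014] shift [ 0.006 -0.01   0.063]
```

```bash
python3 -m creep '.003 -.0016 -.001 .006 -.01 .03 255;0 0 0 0 0 .02 255;0 0 0 0 0 .01 255;0 0 0 0 0 0 255;0 0 0 0 0 0 255'; python3 to.py .5082 .3971 .1193;python3 -m creep '0 0 0 0 0 .01 255;0 0 0 0 0 0 255;0 0 0 0 0 0 255'
```

```text
clock: 48.7
eef_pos: [0.5081, 0.3974, 0.1194]
tcp_rot: [3.141, -0.0, 1.571]
contact_force: [0.7, -0.1, -1.5]
finger_gap: 0.0294
pos [0.5081 0.3974 0.1194] gap 0.0294 F [ 0.7 -0.1 -1.5] q6 2.1
turn [ 0.0004 -0.0002 -0.    ] shift [-0.002  0.     0.   ]
clock: 48.95
eef_pos: [0.5087, 0.3981, 0.1206]
tcp_rot: [3.137, -0.003, 1.571]
contact_force: [-0.3, -0.4, -1.6]
finger_gap: 0.0294
```

```bash
python3 -m creep '.002 0 0 -.003 -.003 .008 255;0 0 0 0 0 0 255;0 0 0 0 0 0 255'
```

```text
clock: 49.2
eef_pos: [0.5083, 0.3977, 0.1194]
tcp_rot: [3.14, -0.004, 1.571]
contact_force: [0.3, 0.4, 0.1]
finger_gap: 0.029
```

Contact. Release, retreat, go to the square bottle at (0.479, −0.307).

```bash
python3 -m creep '0 0 0 0 0 0 80;0 0 0 0 0 0 80;0 0 0 0 0 0 80;0 0 0 0 0 0 80;0 0 0 0 0 0 80;0 0 0 0 0 -.08 80;0 0 0 0 0 -.15 80;0 0 0 0 0 -.15 80;0 0 0 0 0 -.15 80;0 0 0 0 0 -.1 80;0 0 0 0 0 0 80'
python3 - <<'E'
from h import *
crop(env.capture("side"),180,40,100,110,6 ,f"pics/side13.png")
E
python3 -m creep '0 0 0 -.06 0 -.05 80;0 0 0 -.12 0 -.03 80;0 0 0 -.16 0 0 80;0 0 0 -.16 0 0 80;0 0 0 -.16 0 0 80;0 0 0 -.16 0 0 80;0 0 0 -.16 0 0 80;0 0 0 -.16 0 0 80;0 0 0 -.16 0 0 80;0 0 0 -.16 0 0 80;0 0 0 -.16 0 0 80;0 0 0 -.16 0 0 80;0 0 0 -.16 0 0 80;0 0 0 -.16 0 0 80;0 0 0 -.16 0 0 80;0 0 0 -.16 0 0 80;0 0 0 -.16 0 0 80;0 0 0 -.16 0 0 80;0 0 0 -.1 0 0 80;0 0 0 -.05 0 0 80'; python3 to.py .4788 -.3075 .24
```

```text
clock: 50.12
eef_pos: [0.5072, 0.3962, 0.2478]
tcp_rot: [-3.138, -0.0, 1.571]
contact_force: [0.8, 0.5, -0.2]
finger_gap: 0.0585
clock: 51.83
eef_pos: [0.4917, -0.2152, 0.2496]
tcp_rot: [-3.109, 0.002, 1.574]
contact_force: [-1.2, 0.9, 0.3]
finger_gap: 0.0585
pos [ 0.4917 -0.2152  0.2496] gap 0.0585 F [-1.2  0.9  0.3] q6 1.01
turn [-0.0208  0.0014  0.002 ] shift [-0.461 -0.065  0.051]
```

View pics/side13.png

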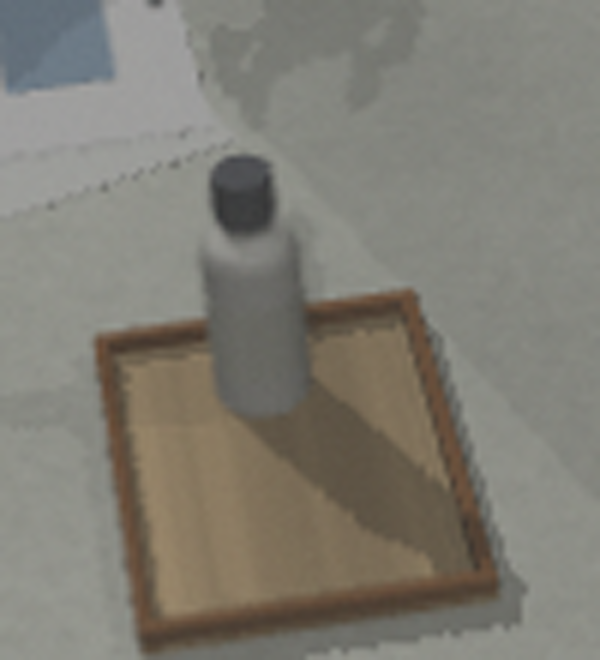

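```bash
python3 -m creep '-.0208 .0014 .002 -.08 -.03 .02 80;0 0 0 -.13 -.02 .03 80;0 0 0 -.12 -.01 .05 80;0 0 0 -.08 0 .05 80;0 0 0 -.04 0 .05 80;0 0 0 0 0 0 80;0 0 0 0 0 0 80'; python3 to.py .4788 -.3075 .16
```

```text
clock: 52.42
eef_pos: [0.4754, -0.3089, 0.2041]
tcp_rot: [-3.137, -0.005, 1.568]
contact_force: [-0.2, 0.0, 0.4]
finger_gap: 0.0585
pos [ 0.4754 -0.3089  0.2041] gap 0.0585 F [-0.2  0.   0.4] q6 0.85
turn [-0.0026 -0.0034 -0.002 ] shift [0.006 0.018 0.22 ]
```

```bash
python3 -m creep '-.0026 -.0034 -.002 .006 .018 0 80;0 0 0 0 0 .08 80;0 0 0 0 0 .12 80;0 0 0 0 0 .1 80;0 0 0 0 0 .07 80;0 0 0 0 0 0 80;0 0 0 0 0 0 80'; python3 to.py .4788 -.3075 .1155
```

```text
clock: 53.0
eef_pos: [0.4839, -0.3002, 0.1319]
tcp_rot: [3.135, 0.004, 1.58]
contact_force: [0.1, -0.6, 0.5]
finger_gap: 0.0582
pos [ 0.4839 -0.3002  0.1319] gap 0.0582 F [ 0.1 -0.6  0.5] q6 0.86
turn [0.0041 0.0026 0.0061] shift [-0.036 -0.026  0.082]
```

```bash
python3 -m creep '.004 .0026 .006 -.036 -.026 .03 80;0 0 0 0 0 .03 80;0 0 0 0 0 .015 80;0 0 0 0 0 0 80;0 0 0 0 0 0 80'; python3 to.py .4788 -.3075 .1165
```

```text
clock: 53.42
eef_pos: [0.4804, -0.3078, 0.1195]
tcp_rot: [3.138, 0.003, 1.572]
contact_force: [0.3, -0.7, -0.6]
finger_gap: 0.0587
pos [ 0.4804 -0.3078  0.1195] gap 0.0587 F [ 0.3 -0.7 -0.6] q6 0.85
turn [0.0025 0.0021 0.0009] shift [ 0.002 -0.008  0.015]
```

```bash
python3 -m creep '.002 .002 0 0 -.008 .012 80;0 0 0 0 0 0 255;0 0 0 0 0 0 255;0 0 0 0 0 0 255;0 0 0 0 0 0 255;0 0 0 0 0 0 255;0 0 0 0 0 0 255;0 0 0 0 0 0 255'; python3 to.py .4788 -.3075 .1155;python3 -m creep '0 0 0 0 0 -.08 255;0 0 0 0 0 -.15 255;0 0 0 0 0 -.16 255;0 0 0 0 0 -.16 255;0 0 0 0 0 -.16 255;0 0 0 0 0 -.16 255;0 0 0 0 0 0 255;0 0 0 0 0 0 255'; python3 to.py .472 .3344 .3
```

```text
clock: 54.08
eef_pos: [0.4787, -0.3084, 0.1178]
tcp_rot: [3.14, 0.001, 1.571]
contact_force: [-0.1, 0.3, -0.4]
finger_gap: 0.0292
pos [ 0.4787 -0.3084  0.1178] gap 0.0292 F [-0.1  0.3 -0.4] q6 0.85
turn [0.0008 0.0004 0.0004] shift [0.005 0.001 0.012]
clock: 54.75
eef_pos: [0.4773, -0.3067, 0.2966]
tcp_rot: [-3.138, -0.005, 1.572]
contact_force: [-0.1, -0.5, -2.4]
finger_gap: 0.0292
pos [ 0.4773 -0.3067  0.2966] gap 0.0292 F [-0.1 -0.5 -2.4] q6 0.85
turn [-0.0025 -0.003   0.0007] shift [ 3.206e+00 -2.300e-02 -2.000e-03]
```

```bash
python3 -m creep '-.0025 -.003 0 .06 0 0 255;0 0 0 .12 0 0 255;0 0 0 .16 0 0 255;0 0 0 .16 0 0 255;0 0 0 .16 0 0 255;0 0 0 .16 0 0 255;0 0 0 .16 0 0 255;0 0 0 .16 0 0 255;0 0 0 .16 0 0 255;0 0 0 .16 0 0 255;0 0 0 .16 0 0 255;0 0 0 .16 0 0 255;0 0 0 .16 0 0 255;0 0 0 .16 0 0 255;0 0 0 .16 0 0 255;0 0 0 .16 0 0 255;0 0 0 .12 0 0 255;0 0 0 .08 0 0 255;0 0 0 .04 0 0 255;0 0 0 0 0 0 255'; python3 to.py .472 .3335 .28
```

```text
clock: 56.42
eef_pos: [0.4589, 0.2592, 0.2714]
tcp_rot: [-3.108, -0.006, 1.572]
contact_force: [-0.2, -0.1, -1.3]
finger_gap: 0.0292
pos [0.4589 0.2592 0.2714] gap 0.0292 F [-0.2 -0.1 -1.3] q6 1.92
turn [-0.0211 -0.0035  0.0005] shift [ 0.372  0.064 -0.043]
```

```bash
python3 -m creep '-.021 -.0035 0 .07 .03 0 255;0 0 0 .12 .02 0 255;0 0 0 .1 .01 0 255;0 0 0 .06 0 0 255;0 0 0 .02 0 0 255;0 0 0 0 0 0 255;0 0 0 0 0 0 255'; python3 to.py .472 .3335 .2
```

```text
clock: 57.0
eef_pos: [0.4692, 0.3303, 0.2672]
tcp_rot: [-3.137, 0.005, 1.569]
contact_force: [0.6, 0.1, -1.2]
finger_gap: 0.0296
pos [0.4692 0.3303 0.2672] gap 0.0296 F [ 0.6  0.1 -1.2] q6 2.04
turn [-0.0031  0.0034 -0.0014] shift [0.018 0.016 0.336]
```

```bash
python3 -m creep '-.003 .0034 -.001 .018 .012 0 255;0 0 0 0 0 .08 255;0 0 0 0 0 .13 255;0 0 0 0 0 .13 255;0 0 0 0 0 .13 255;0 0 0 0 0 .1 255;0 0 0 0 0 0 255;0 0 0 0 0 0 255'; python3 to.py .472 .3335 .1198
```

```text
clock: 57.67
eef_pos: [0.4744, 0.3283, 0.1522]
tcp_rot: [3.134, -0.003, 1.564]
contact_force: [-0.1, -0.3, -0.6]
finger_gap: 0.0293
pos [0.4744 0.3283 0.1522] gap 0.0293 F [-0.1 -0.3 -0.6] q6 2.04
turn [ 0.0047 -0.0022 -0.0044] shift [ 0.025 -0.013  0.162]
```

```bash
python3 -m creep '.0047 -.002 -.004 .023 -.013 .03 255;0 0 0 0 0 .05 255;0 0 0 0 0 .04 255;0 0 0 0 0 0 255;0 0 0 0 0 0 255'; python3 to.py .472 .3335 .1198
```

```text
clock: 58.08
eef_pos: [0.4739, 0.3336, 0.1304]
tcp_rot: [3.137, -0.003, 1.57]
contact_force: [-1.2, 0.1, -0.5]
finger_gap: 0.0293
pos [0.4739 0.3336 0.1304] gap 0.0293 F [-1.2  0.1 -0.5] q6 2.04
turn [ 0.0032 -0.0019 -0.0006] shift [-0.001 -0.01   0.053]
```

```bash
python3 -m creep '.003 -.002 0 -.001 -.01 .03 255;0 0 0 0 0 .015 255;0 0 0 0 0 .01 255;0 0 0 0 0 0 255;0 0 0 0 0 0 255'; python3 to.py .472 .3335 .1198;python3 -m creep '0 0 0 0 0 .008 255;0 0 0 0 0 0 255;0 0 0 0 0 0 255'
```

```text
clock: 58.5
eef_pos: [0.4723, 0.334, 0.1199]
tcp_rot: [3.139, -0.001, 1.57]
contact_force: [0.1, 0.2, -1.8]
finger_gap: 0.0294
pos [0.4723 0.334  0.1199] gap 0.0294 F [ 0.1  0.2 -1.8] q6 2.04
turn [ 0.0015 -0.0006 -0.0003] shift [-0.003 -0.002  0.   ]
clock: 58.75
eef_pos: [0.4728, 0.3347, 0.1206]
tcp_rot: [3.136, -0.003, 1.571]
contact_force: [0.2, -0.2, -1.1]
finger_gap: 0.0293
```

```bash
python3 -m creep '.002 -.001 0 -.004 -.003 .008 255;0 0 0 0 0 0 255;0 0 0 0 0 0 255'; python3 -m creep '0 0 0 0 0 0 80;0 0 0 0 0 0 80;0 0 0 0 0 0 80;0 0 0 0 0 0 80;0 0 0 0 0 0 80;0 0 0 0 0 -.08 80;0 0 0 0 0 -.15 80;0 0 0 0 0 -.15 80;0 0 0 0 0 -.15 80;0 0 0 0 0 -.1 80;0 0 0 0 0 0 80'
python3 - <<'E'
from h import *
crop(env.capture("side"),180,40,100,110,6 ,f"pics/side14.png")
E
python3 to.py .5343 -.26 .24
```

```text
clock: 59.0
eef_pos: [0.4728, 0.3344, 0.1199]
tcp_rot: [3.138, -0.003, 1.571]
contact_force: [-0.7, -0.2, 0.4]
finger_gap: 0.0292
clock: 59.92
eef_pos: [0.471, 0.3329, 0.2478]
tcp_rot: [-3.138, 0.001, 1.57]
contact_force: [1.1, 0.7, 0.0]
finger_gap: 0.0585
pos [0.4708 0.3328 0.2462] gap 0.0587 F [-0.   0.  -0.6] q6 2.04
turn [-0.0027  0.0011 -0.0003] shift [-2.964  0.319  0.035]
```

View pics/side14.png

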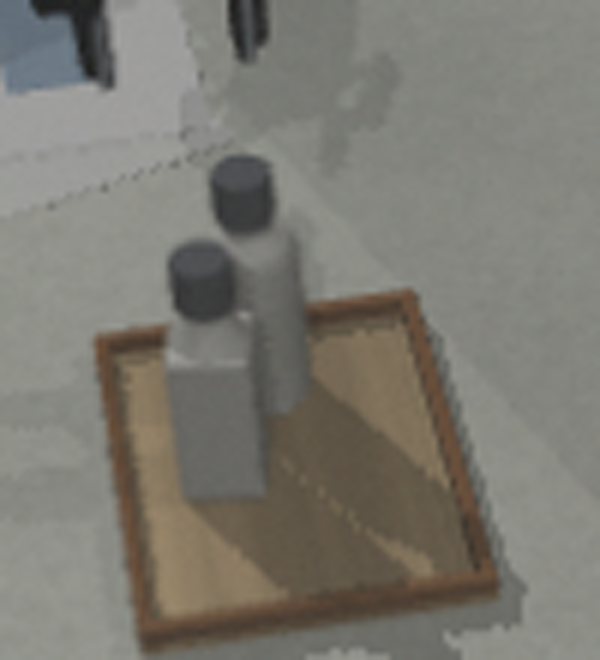

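```bash
python3 -m creep '0 0 0 -.06 0 -.05 80;0 0 0 -.12 .01 -.03 80;0 0 0 -.16 .02 0 80;0 0 0 -.16 .02 0 80;0 0 0 -.16 .02 0 80;0 0 0 -.16 .02 0 80;0 0 0 -.16 .02 0 80;0 0 0 -.16 .02 0 80;0 0 0 -.16 .02 0 80;0 0 0 -.16 .02 0 80;0 0 0 -.16 .02 0 80;0 0 0 -.16 .02 0 80;0 0 0 -.16 .02 0 80;0 0 0 -.16 .02 0 80;0 0 0 -.16 .02 0 80;0 0 0 -.16 .02 0 80;0 0 0 -.14 .02 0 80;0 0 0 -.1 .02 0 80;0 0 0 -.05 0 0 80;0 0 0 0 0 0 80'; python3 to.py .5343 -.26 .2
```

```text
clock: 61.63
eef_pos: [0.526, -0.2425, 0.2475]
tcp_rot: [-3.109, -0.001, 1.572]
contact_force: [0.3, 0.0, 0.2]
finger_gap: 0.0585
pos [ 0.526  -0.2425  0.2475] gap 0.0585 F [0.3 0.  0.2] q6 1.0
turn [-0.0209 -0.0004  0.0007] shift [-0.088  0.049  0.236]
```

```bash
python3 -m creep '-.0209 0 .0007 -.08 .04 .03 80;0 0 0 0 0 .08 80;0 0 0 0 0 .11 80;0 0 0 0 0 .08 80;0 0 0 0 0 .04 80;0 0 0 0 0 0 80;0 0 0 0 0 0 80'; python3 to.py .5343 -.26 .16
```

```text
clock: 62.22
eef_pos: [0.531, -0.2528, 0.1761]
tcp_rot: [-3.14, -0.004, 1.573]
contact_force: [-0.0, -0.4, 0.6]
finger_gap: 0.0583
pos [ 0.531  -0.2528  0.1761] gap 0.0583 F [-0.  -0.4  0.6] q6 0.98
turn [-0.0009 -0.0026  0.0015] shift [-0.036  0.016  0.08 ]
```

```bash
python3 -m creep '-.001 -.0026 .001 -.036 .012 0 80;0 0 0 0 0 .06 80;0 0 0 0 0 .09 80;0 0 0 0 0 .07 80;0 0 0 0 0 .04 80;0 0 0 0 0 0 80;0 0 0 0 0 0 80'; python3 to.py .5343 -.26 .1155
```

```text
clock: 62.8
eef_pos: [0.5377, -0.2624, 0.13]
tcp_rot: [3.131, 0.008, 1.574]
contact_force: [0.5, -0.1, 0.5]
finger_gap: 0.0587
pos [ 0.5377 -0.2624  0.13  ] gap 0.0587 F [ 0.5 -0.1  0.5] q6 0.97
turn [0.0065 0.005  0.0018] shift [ 0.013 -0.018  0.072]
```

```bash
python3 -m creep '.0065 .005 .0018 .013 -.018 .03 80;0 0 0 0 0 .025 80;0 0 0 0 0 .01 80;0 0 0 0 0 0 80;0 0 0 0 0 0 80'; python3 to.py .5343 -.26 .1155
```

```text
clock: 63.22
eef_pos: [0.535, -0.2605, 0.1187]
tcp_rot: [3.139, 0.002, 1.571]
contact_force: [0.1, -0.1, 0.4]
finger_gap: 0.0586
pos [ 0.535  -0.2605  0.1187] gap 0.0586 F [ 0.1 -0.1  0.4] q6 0.98
turn [ 0.0014  0.001  -0.0002] shift [ 0.002 -0.004  0.016]
```

```bash
python3 -m creep '.001 .001 0 .002 -.004 .014 80;0 0 0 0 0 0 255;0 0 0 0 0 0 255;0 0 0 0 0 0 255;0 0 0 0 0 0 255;0 0 0 0 0 0 255;0 0 0 0 0 0 255;0 0 0 0 0 0 255'; python3 to.py .5343 -.26 .1155;python3 -m creep '0 0 0 0 0 -.08 255;0 0 0 0 0 -.15 255;0 0 0 0 0 -.16 255;0 0 0 0 0 -.16 255;0 0 0 0 -.05 -.16 255;0 0 0 0 -.08 -.16 255;0 0 0 0 -.08 0 255;0 0 0 0 -.03 0 255;0 0 0 0 0 0 255;0 0 0 0 0 0 255'; python3 to.py .4923 .2694 .3
```

```text
clock: 63.88
eef_pos: [0.5342, -0.2602, 0.1163]
tcp_rot: [3.141, 0.001, 1.571]
contact_force: [-0.2, 0.1, -0.5]
finger_gap: 0.0315
pos [ 0.5342 -0.2602  0.1163] gap 0.0315 F [-0.2  0.1 -0.5] q6 0.98
turn [ 0.0007  0.0004 -0.0002] shift [0.001 0.    0.004]
clock: 64.72
eef_pos: [0.4838, -0.259, 0.2949]
tcp_rot: [-3.137, -0.004, 1.571]
contact_force: [0.9, -0.7, -1.7]
finger_gap: 0.0312
pos [ 0.4838 -0.259   0.2949] gap 0.0312 F [ 0.9 -0.7 -1.7] q6 0.93
turn [-0.0028 -0.0024  0.0001] shift [ 2.642  0.043 -0.016]
```

```bash
python3 -m creep '-.0028 -.0024 0 .06 0 -.02 255;0 0 0 .12 0 0 255;0 0 0 .16 0 0 255;0 0 0 .16 0 0 255;0 0 0 .16 0 0 255;0 0 0 .16 0 0 255;0 0 0 .16 0 0 255;0 0 0 .16 0 0 255;0 0 0 .16 0 0 255;0 0 0 .16 0 0 255;0 0 0 .16 0 0 255;0 0 0 .16 0 0 255;0 0 0 .16 0 0 255;0 0 0 .16 0 0 255;0 0 0 .12 0 0 255;0 0 0 .08 0 0 255;0 0 0 .04 0 0 255;0 0 0 0 0 0 255;0 0 0 0 0 0 255'; python3 to.py .4923 .2694 .25
```

```text
clock: 66.3
eef_pos: [0.4808, 0.2445, 0.2825]
tcp_rot: [-3.113, -0.007, 1.576]
contact_force: [-0.1, 0.1, -1.1]
finger_gap: 0.0319
pos [0.4808 0.2445 0.2825] gap 0.0319 F [-0.1  0.1 -1.1] q6 1.87
turn [-0.018  -0.0047  0.0033] shift [0.123 0.063 0.162]
```

```bash
python3 -m creep '-.018 -.0047 .003 .12 .06 0 255;0 0 0 0 0 0 255;0 0 0 0 0 .08 255;0 0 0 0 0 .12 255;0 0 0 0 0 .1 255;0 0 0 0 0 0 255;0 0 0 0 0 0 255'; python3 to.py .4923 .2694 .2
```

```text
clock: 66.88
eef_pos: [0.4943, 0.2628, 0.2204]
tcp_rot: [3.141, 0.002, 1.564]
contact_force: [0.0, -0.6, -1.3]
finger_gap: 0.0314
pos [0.4943 0.2628 0.2204] gap 0.0314 F [ 0.  -0.6 -1.3] q6 1.92
turn [ 0.0006  0.0012 -0.0042] shift [ 0.033 -0.011  0.102]
```

```bash
python3 -m creep '0 .001 -.004 .03 -.01 0 255;0 0 0 0 0 .08 255;0 0 0 0 0 .1 255;0 0 0 0 0 .1 255;0 0 0 0 0 .06 255;0 0 0 0 0 0 255;0 0 0 0 0 0 255'; python3 to.py .4923 .2694 .1183
```

```text
clock: 67.47
eef_pos: [0.4965, 0.2691, 0.1596]
tcp_rot: [3.129, -0.005, 1.568]
contact_force: [-0.3, 0.5, -0.6]
finger_gap: 0.0314
pos [0.4965 0.2691 0.1596] gap 0.0314 F [-0.3  0.5 -0.6] q6 1.92
turn [ 0.0078 -0.003  -0.0016] shift [ 0.    -0.023  0.206]
```

```bash
python3 -m creep '.0078 -.003 -.0016 0 -.023 .03 255;0 0 0 0 0 .06 255;0 0 0 0 0 .05 255;0 0 0 0 0 .03 255;0 0 0 0 0 0 255;0 0 0 0 0 0 255'; python3 to.py .4923 .2694 .1183
```

```text
clock: 67.97
eef_pos: [0.4937, 0.2704, 0.1293]
tcp_rot: [3.136, -0.002, 1.571]
contact_force: [-1.2, -1.5, -1.6]
finger_gap: 0.0314
pos [0.4937 0.2704 0.1293] gap 0.0314 F [-1.2 -1.5 -1.6] q6 1.92
turn [ 0.0033 -0.0013  0.0004] shift [-0.005 -0.007  0.055]
```

```bash
python3 -m creep '.003 -.001 0 -.005 -.007 .025 255;0 0 0 0 0 .02 255;0 0 0 0 0 .01 255;0 0 0 0 0 0 255;0 0 0 0 0 0 255'; python3 to.py .4923 .2694 .1183;python3 -m creep '0 0 0 0 0 .008 255;0 0 0 0 0 0 255;0 0 0 0 0 0 255'
```

```text
clock: 68.38
eef_pos: [0.4926, 0.2694, 0.1184]
tcp_rot: [3.14, -0.001, 1.572]
contact_force: [-0.9, 0.3, -0.2]
finger_gap: 0.0311
pos [0.4926 0.2694 0.1184] gap 0.0311 F [-0.9  0.3 -0.2] q6 1.92
turn [ 0.0007 -0.0005  0.0005] shift [-0.    -0.002  0.   ]
clock: 68.63
eef_pos: [0.4932, 0.27, 0.1192]
tcp_rot: [3.137, -0.002, 1.572]
contact_force: [0.4, -0.2, -0.8]
finger_gap: 0.0314
```

```bash
python3 -m creep '.002 -.001 0 -.003 -.004 .008 255;0 0 0 0 0 0 255;0 0 0 0 0 0 255'; python3 -m creep '0 0 0 0 0 0 80;0 0 0 0 0 0 80;0 0 0 0 0 0 80;0 0 0 0 0 0 80;0 0 0 0 0 0 80;0 0 0 0 0 -.08 80;0 0 0 0 0 -.15 80;0 0 0 0 0 -.15 80;0 0 0 0 0 -.15 80;0 0 0 0 0 -.15 80;0 0 0 -.1 -.06 0 80;0 0 0 -.15 -.08 0 80;0 0 0 -.15 -.08 0 80;0 0 0 -.15 -.08 0 80;0 0 0 -.15 -.08 0 80;0 0 0 -.15 0 0 80;0 0 0 -.15 0 0 80;0 0 0 -.08 0 0 80;0 0 0 0 0 0 80'
python3 - <<'E'
from h import *
a=env.capture("side");b=env.capture("top");cv2.imwrite("pics/side15f.png",a);cv2.imwrite("pics/top15.png",b)
crop(a,190,60,80,95,6 ,f"pics/side15.png")
E
```

```text
clock: 68.88
eef_pos: [0.4928, 0.2695, 0.1183]
tcp_rot: [3.139, -0.001, 1.572]
contact_force: [-0.4, -0.5, -0.0]
finger_gap: 0.0314
clock: 70.47
eef_pos: [0.4125, 0.0464, 0.2598]
tcp_rot: [3.138, 0.001, 1.577]
contact_force: [0.1, -0.4, -0.5]
finger_gap: 0.0585
```

View pics/side15.png

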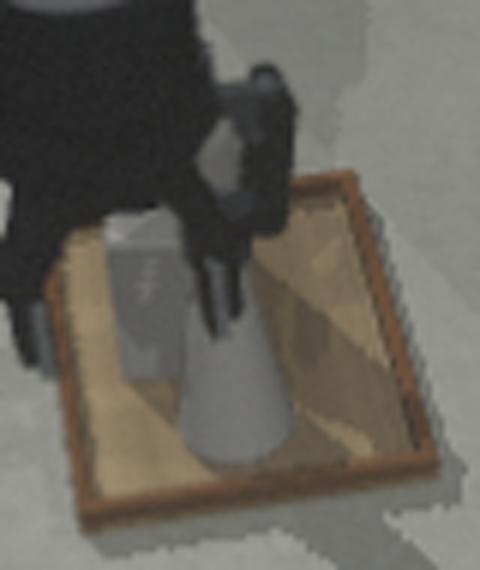

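View pics/top15.png

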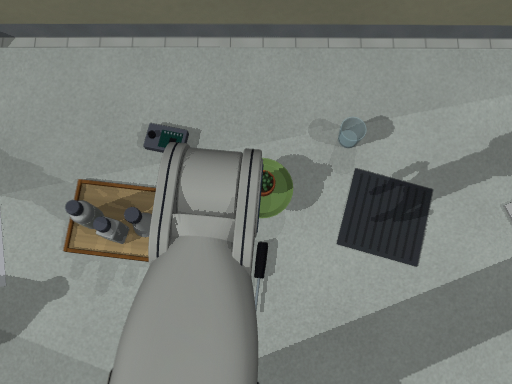

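View pics/side15f.png

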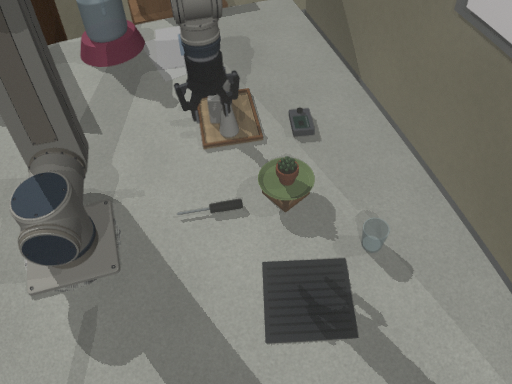

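```bash
python3 -m creep '0 0 0 -.06 0 -.05 80;0 0 0 -.12 0 -.03 80;0 0 0 -.16 0 0 80;0 0 0 -.16 0 0 80;0 0 0 -.16 0 0 80;0 0 0 -.16 0 0 80;0 0 0 -.16 0 0 80;0 0 0 -.16 0 0 80;0 0 0 -.16 0 0 80;0 0 0 -.16 0 0 80;0 0 0 -.16 0 0 80;0 0 0 -.16 0 0 80;0 0 0 -.16 0 0 80;0 0 0 -.1 0 0 80;0 0 0 -.05 0 0 80;0 0 0 0 0 0 80;0 0 0 0 0 0 80'
python3 - <<'E'
from h import *
a=env.capture("side");b=env.capture("top");cv2.imwrite("pics/side16f.png",a);cv2.imwrite("pics/top16.png",b)
crop(a,190,60,80,95,6 ,f"pics/side16.png")
t0=cv2.imread("pics/top0.png");s0=cv2.imread("pics/side0.png")
up=lambda im,x,y,w,h:cv2.resize(im[y:y+h,x:x+w],None,fx=6,fy=6,interpolation=cv2.INTER_CUBIC)
A=up(b,60,170,125,100)
for im,l in((up(t0,60,170,125,100),"before"),(A,"after")):
  for n,p in(("round",(75,224)),("flask",(428,270)),("square",(247,327))):
    m=(np.abs(im.astype(int)-np.array([82,73,69])).max(2)<14).astype(np.uint8)
    k,L,st,ce=cv2.connectedComponentsWithStats(cv2.morphologyEx(m,cv2.MORPH_OPEN,np.ones((9,9))))
    i=L[p[1],p[0]];print(l,n,st[i],ce[i].round(1))
cv2.imwrite("pics/tray16.png",A)
crop(b,210,140,110,95,7,"pics/pot16.png")
for n,x,y,w,h in(("box",140,118,55,45),("beaker",330,112,40,40),("sd",250,238,25,80)):
    d=cv2.absdiff(b[y:y+h,x:x+w],t0[y:y+h,x:x+w]);print(n,d.mean().round(1))
    g=lambda im:np.float32(cv2.cvtColor(im[y:y+h,x:x+w],cv2.COLOR_BGR2GRAY));print(cv2.phaseCorrelate(g(t0),g(b)))
E
```

```text
clock: 71.98
eef_pos: [0.4292, -0.3739, 0.272]
tcp_rot: [3.137, -0.008, 1.602]
contact_force: [-0.6, -0.6, 0.6]
finger_gap: 0.0588
before round [  36  183   79   81 4927] [ 74.5 222.6]
before flask [ 385  224   85   87 5936] [426.6 267.8]
before square [ 197  281   85   85 5531] [239.8 324.6]
after round [  34  182   77   78 4677] [ 71.7 220.5]
after flask [ 387  224   85   84 5643] [428.  265.5]
after square [ 199  283   81   77 5081] [238.7 321.6]
box 4.8
((0.06819520774654109, 0.5248998855334541), 0.9420029241067391)
beaker 2.2
((0.018883221922731508, 0.03404401718822214), 1.0011251677572728)
sd 14.4
((0.5899007330020041, -0.30271379786758956), 0.646360954284668)
```

View pics/side16f.png

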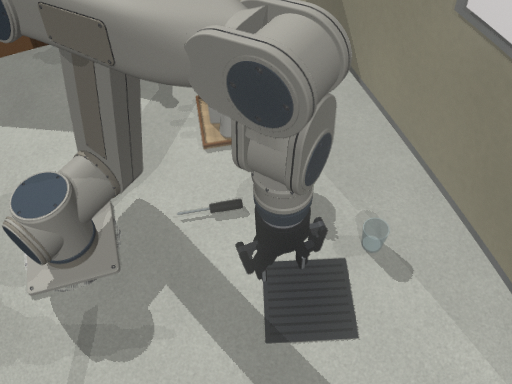

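View pics/pot16.png

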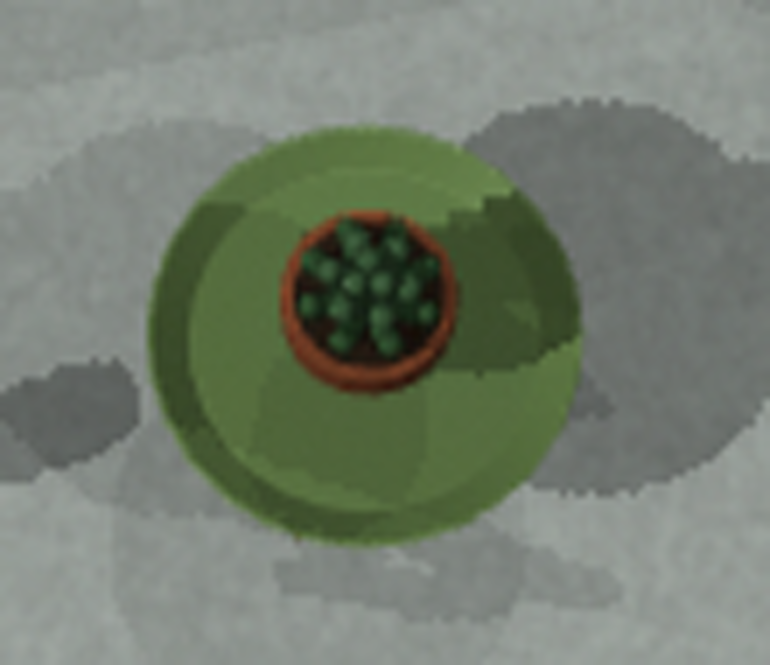

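View pics/tray16.png

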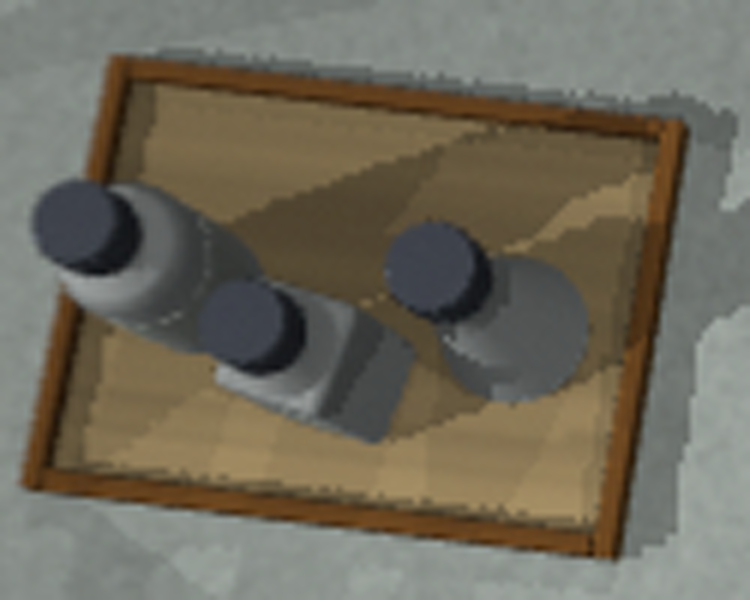

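```bash
python3 - <<'E'
from h import *
f=lambda x,y:((x+.5)/7-.5+210,(y+.5)/7-.5+140)
for y in (293,297):print(plane("top",f(370,y),.106),plane("top",f(365,335),.064))
E
python3 -c "
import cv2;a=cv2.imread('pics/top16.png')[225:330,230:290];b=cv2.imread('pics/top0.png')[225:330,230:290]
cv2.imwrite('pics/sd.png',cv2.resize(cv2.hconcat([b,a]),None,fx=5,fy=5))"
```

```text
[ 0.57568179 -0.01336835  0.106     ] [ 0.57258717 -0.01247774  0.064     ]
[ 0.57434243 -0.01336511  0.106     ] [ 0.57258717 -0.01247774  0.064     ]
```

View pics/sd.png

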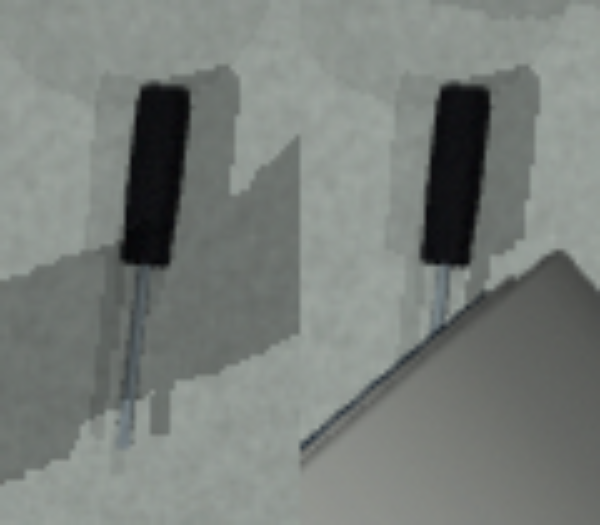

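The pot is about 3 mm off the saucer's centre, the bottles are within about 1.5 mm of their starts, and the bystanders are unmoved. The arm is clear of everything, so I'm handing in.

```bash
python3 -c "
from cell import env
s=env.state();print(s['clock'],s['joint_velocities'].round(3));print(env.sign_off())"
```

```text
72.0833 [ 0.001 -0.015 -0.003  0.003 -0.002 -0.004]
the job is handed in; nothing more can be done
None
```

I set the flask, square bottle and round bottle aside on the mat, stood the pot in the saucer, then put the bottles back in the tray in reverse order. I handed in at 72 s of the 144 s allowed; `env.sign_off()` gives no verdict.

My last checks, all from the camera pictures:
- **Pot:** upright in the saucer, about 2–3 mm from its centre (limit 15 mm).
- **Bottles:** upright in the tray. In the top view each lid sits within about 3–4 enlarged pixels of its first position, roughly 1.5 mm (limit 15 mm).
- **Bystanders:** the control box and beaker show no real movement. The numeric image comparison for the screwdriver was unreliable because of shadows and the arm covering its tip. By eye, its handle lies exactly where it was.
- **Robot:** the gripper was empty and the arm clear of everything and practically still when I handed in.

One small disagreement: the two cameras place the saucer's centre about 5 mm apart in y. I aimed between them, closer to the top camera, and both values keep the pot inside the limit.

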